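Hang the lift-off door of a resin curing box

ROBOT

A 6-joint arm with a two-finger parallel gripper is mounted at the origin on the work surface. World frame = base frame: x ahead of the robot, y to its left, z up, the work surface at z = 0. Lengths are in mm, angles in degrees, forces in N, time in s.
With the tool pointing down it reaches from about 375 to 825 mm from the base axis. Payload 5.5 kg.
Tool frame: the origin (TCP) lies between the finger pads; the fingertips stand 17 mm ahead of it and the grasp point (between the pads) lies 2 mm behind it (env.tips_ahead is the distance from the TCP to the fingertips, in mm); z points along the fingers, y is the direction in which the jaws open and shut (so a half turn about z gives the same grasp; the last joint's range is limited). The gripper opens to 85 mm and grips with 20 to 120 N. Pads are 22 mm wide; open, the fingers measure 114 mm over their backs; the gripper's body (76 mm by 85 mm) begins 54 mm behind the grasp point. The pads swing forward as they close: fully open they stand 13 mm farther back than shut.
Start: joints at [-75.63, 17.962, -2.699, 69.339, 0, 90], TCP at [148.904, -581.225, 248.299] pointing down, gripper open.
Joint ranges: [-152.73, 152.73], [-39.44, 99.34], [-58.76, 71.6], [-118.89, 123.64], [-81.53, 83.1], [-180, 180]. Speed limits (degrees/s): [136.94, 136.94, 172.46, 180, 180, 180].

INTERFACE

Orientations are given as [roll, pitch, yaw] about the fixed x, y, z axes, in that order (R = Rz(yaw) Ry(pitch) Rx(roll)).
In Python, from bench import status, optics, env gives the robot as it stands.
- The arm moves only by the tool drive_tool, never from a script. Its arguments are lists of equal length, an entry for each row: "travel": the shift along the tool's x, y, z in units of 0.2 m (1.0 is 0.2 m), a list of three; "yaw": the turn about the tool's z in units of 4 degrees (1.0 is 4 degrees); "jaw": the closure, from -1 (fully open) to 1 (shut). In form: {"travel": [[x, y, z], ...], "yaw": [yaw, ...], "jaw": [jaw, ...]}. A call has exactly 10 rows; each row shifts and turns the commanded pose from where the row before left it, along the tool's axes as they then stand; what a row does not reach is not made up. A row lasts 1/8 s, in which the tool goes at most 62.5 mm and 10.7 degrees, less where a joint would pass 70% of its speed; a pose out of reach is approached as far as the arm can. A call with a number of a shift or a turn outside -1 to 1 is refused whole. A call with a gripper value outside its range is refused whole. The fingers move at their own pace and stop on an object; "grip_force" is the grip in N (left out, the last holds). Time passes only in rows, so rows that do not move let the fingers close, or fill a call up. It gives the time, the measured TCP pose, the force and the opening at its end, in the units of the state.
- status.sense(): the state, without advancing time (a new reading comes with each control period).
- optics.read_camera(name): name is "scene" or "side" or "wrist"; returns the picture (400x640x3 uint8, blue, green, red); there is no depth.
- optics.camera_params(name): a dict with "fx", "fy", "cx", "cy" (pixels), "pose" (4x4, takes a point from camera to world coordinates); the wrist camera has in their place "tool_from_camera" (4x4, takes a point from camera to tool coordinates, whose origin is the TCP and whose axes are the flange's). Camera axes: x right, y down, z forward; pixel columns grow to the right and rows downward; lengths in mm; the calibration is good to about 2 mm. A picture is of the moment at which its call begins: read the wrist's pose just before it. camera_params takes no time and is no camera call.
- env.close_job(): hands the job in, once; it reports no verdict.
The state is a dict: "time_s": time; "q": joint angles; "qvel": joint speeds; "tau": joint torques, N m; "ee_pos": TCP position; "orientation": TCP orientation; "wrist_force": force on the tool from outside, world axes, zero at the start; "moment": the same for the moment, N m; "gripper_width": finger opening in mm.
Only numpy, scipy, OpenCV 4.12 (cv2) and the standard library are available. Lean on these libraries where they do the work, as an engineer would, in place of code of your own. Each camera call takes 0.05 s, during which the arm holds its last target.

TASK

Take the orange-windowed door out of its stand by the blue tab and hang it on the curing box while it stands well open (about at right angles to the front), lowering it gently until both knuckles sit fully home on the two hinge pins; then swing it shut against the box's front and let go. The hinge carriage can sit anywhere along its slot, so feel for the pins and never force the door against the box (keep below 25 N). Leave the bottles, blocks, tools and cup where they are.

Things in the scene. Friction and masses are not known exactly. Their poses are not given: they have to be found in the camera images.
- door: Loose door, about 0.36 kg (varies). White panel, orange window, 184 wide, 160 high, 8 thick; two steel knuckles (upright tubes) on one edge; blue tab on top. Origin: on the knuckle axis, level with the panel's underside. z up along that axis; the panel lies along -x, from x = -16 to -200; its faces look to +y and -y.
- knuckle (a point): On the door's knuckle axis, at the lower end of the lower knuckle (door z = 30). Knuckles: tubes 20 outside, 13 bore, 18 long, open at both ends; the upper one's lower end is at door z = 120.
- tab (a point): Middle of the blue grip tab, 20 below its top (door x = -105, z = 200). Axes as the door's; the tab is 12 thick (y: pinch it across this), 50 wide (x), and stands 60 above the panel. The door's centre of mass is straight below, within 10.
- stand: Fixed black stand 170 x 110 x 12 with two pairs of aluminium forks 72 high (gap 11) in which the door stands upright at the start, its underside 12 above the table. The tab is above the stand's middle. Lift the door more than 60 to clear the forks.
- box: Fixed grey curing box, 240 (x) x 200 (y) x 185 high. Origin: centre of its underside. Open front at y = -100 looking to its -y; hinge at the front's +x end. The shut door has its axes parallel to the box's; opening it turns it towards +yaw; at right angles its x axis is along the box's +y. The hung door's underside is about 19 above the table, its tab's top 55 above the box's roof.
- slot_mid (a point): On the box, axes as the box's: where the pin line would be, were the hinge carriage in the middle of its slot, at the lower bracket's top (box x = 100, y = -122, z = 50). The true pin line lies up to 12 either way along the box's x (differs each time, clamped there, not measured); in y it is true. Knuckles drop on if within about 2 of the pin line, else land on the pins' tips or pass beside.
- pin_height (a point): On the box, right above slot_mid, at the height of the lower pin's tip (24 above its bracket's top). The two brass pins, 10 thick, 24 long, chamfered 1.5 at the tip, stand on one upright line on steel brackets whose tops are 50 and 140 above the table. The hinge carriage is sprung up and down, 4 N per mm, and sinks about 1 under the door's weight.
- stop (a point): On the box: middle of the face of the black rubber stop (46 wide, 140 high, box x = -118 to -72, face at y = -117) that the shut door comes to rest against, at the end away from the hinge. It is soft: gives 1 mm per N.
- block_a: Bystander: straw-coloured cast resin block 60 x 45 x 35 inside the box, on its floor. Leave alone.
- block_b: Bystander: cream cast resin block 45 x 45 x 60 inside the box, on its floor. Leave alone.
- resin: Bystander: amber bottle, 60 across, 130 tall, white cap. Leave alone.
- hardener: Bystander: blue bottle, 54 across, 110 tall, red cap. Leave alone.
- cup: Bystander: white plastic mixing cup, 70 across, 80 tall. Leave alone.
- mould_half: Bystander: aluminium mould block 90 x 70 x 30. Leave alone.
- clamp: Bystander: blue C-clamp lying flat, about 75 x 105, 20 high; origin at the middle of its back. Leave alone.
- spatula: Bystander: spatula lying flat, handle to its -x. Leave alone.

How it is judged:
By the outcome, as a careful person would: the job done as asked, in the order asked, and still so for the second after the job is handed in, with the robot touching nothing.
It also fails if it takes over 72 s, if anything falls off the work surface, if the arm or the gripper's body presses on something with over 40 N, if the wrist force passes 120 N, or if a joint passes its speed limit or range.

## Working session

There is one attempt and no reset: what is moved stays moved. The work goes in short steps, Python scripts to look and compute and a tool call to move; the robot and the scene stay as the last step left them, time stands still between calls to the robot, and variables do not carry over. Pictures are saved under pics/ and viewed, and the job is handed in when it is done.

Besides the shell and the picture viewer there is one more tool, called after "Emit:" in YAML: its name, and indented under it one key for each argument. drive_tool: Moves the arm, as the interface text tells. Shifts and turns lie within -1 to 1; 1 stands for 0.2 m of shift or 4 degrees of turn. Its arguments: {"type":"object","properties":{"travel":{"type":"array","items":{"type":"array","items":{"type":"number"}}},"yaw":{"type":"array","items":{"type":"number"}},"jaw":{"type":"array","items":{"type":"number"}},"grip_force":{"type":"number"}},"required":["travel","yaw","jaw"]}

```bash
ls; mkdir -p pics; cat > h.py <<'E'
import numpy as np, cv2
from bench import status, optics, env
def shot(n,f):
    s=status.sense(); im=optics.read_camera(n); cv2.imwrite('pics/'+f,im); return s,im
def ray(n,u,v,T=None):
    p=optics.camera_params(n); P=np.array(p['pose']) if T is None else T
    d=np.array([(u-p['cx'])/p['fx'],(v-p['cy'])/p['fy'],1.]); return P[:3,3],P[:3,:3]@d
def onz(n,u,v,z,T=None):
    o,d=ray(n,u,v,T); return o+d*(z-o[2])/d[2]
def proj(n,X,T=None):
    p=optics.camera_params(n); P=np.array(p['pose']) if T is None else T
    c=P[:3,:3].T@(np.asarray(X,float)-P[:3,3]); return np.array([p['fx']*c[0]/c[2]+p['cx'],p['fy']*c[1]/c[2]+p['cy']])
def tri(a,b):
    (o1,d1),(o2,d2)=a,b
    t=np.linalg.lstsq(np.c_[d1,-d2],o2-o1,rcond=None)[0]
    p=o1+d1*t[0];q=o2+d2*t[1]; return (p+q)/2,np.linalg.norm(p-q)
def toolT(s):
    from scipy.spatial.transform import Rotation as R
    M=np.eye(4);M[:3,:3]=R.from_euler('xyz',s['orientation'],degrees=True).as_matrix();M[:3,3]=s['ee_pos'];return M
def wT(s): return toolT(s)@np.array(optics.camera_params('wrist')['tool_from_camera'])
E
python3 - <<'E'
from h import *
np.set_printoptions(suppress=True,precision=2)
for n in ('scene','side','wrist'):
    s,_=shot(n,n+'0.png'); p=optics.camera_params(n); print(n,p)
print(s)
E
```

```text
pics
scene {'fx': 398.09836717643196, 'fy': 398.09836717643196, 'cx': 320.40109966386416, 'cy': 195.64845313693263, 'pose': array([[   0.26,    0.53,   -0.8 , 1592.88],
       [   0.97,   -0.12,    0.23, -341.5 ],
       [   0.02,   -0.84,   -0.55,  826.87],
       [   0.  ,    0.  ,    0.  ,    1.  ]])}
side {'fx': 380.30153017366825, 'fy': 380.30153017366825, 'cx': 317.47235472359506, 'cy': 193.82254592960476, 'pose': array([[   0.99,   -0.12,    0.12,  461.79],
       [  -0.17,   -0.67,    0.72, -924.89],
       [  -0.01,   -0.73,   -0.68,  939.3 ],
       [   0.  ,    0.  ,    0.  ,    1.  ]])}
wrist {'fx': 333.9285177394618, 'fy': 333.9285177394618, 'cx': 312.03924759638386, 'cy': 197.4516021657121, 'tool_from_camera': array([[   0.  ,   -0.96,   -0.28,   71.8 ],
       [   1.  ,   -0.  ,    0.  ,    0.73],
       [  -0.  ,   -0.28,    0.96, -125.48],
       [   0.  ,    0.  ,    0.  ,    1.  ]])}
{'time_s': 0.1, 'q': array([-75.63,  18.  ,  -2.75,  69.34,   0.  ,  90.  ]), 'qvel': array([ 0.02, -0.18, -0.02, -0.07, -0.08,  0.08]), 'tau': array([ -0.  , -54.08,  34.05,   0.01,  -0.  ,  -0.  ]), 'ee_pos': array([ 148.78, -580.73,  247.51]), 'orientation': array([-179.91,   -0.  ,   14.37]), 'wrist_force': array([-0.24,  0.37, -0.35]), 'moment': array([0.04, 0.01, 0.  ]), 'gripper_width': 85.7886571018303}
```

View pics/scene0.png

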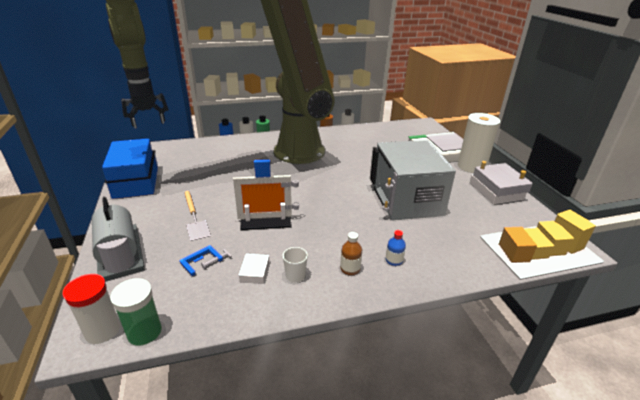

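View pics/side0.png

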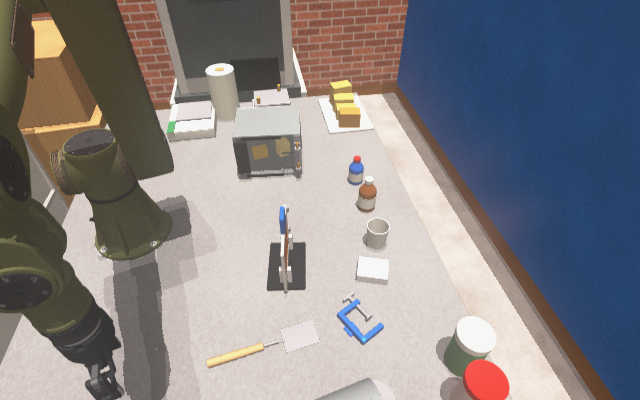

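View pics/wrist0.png

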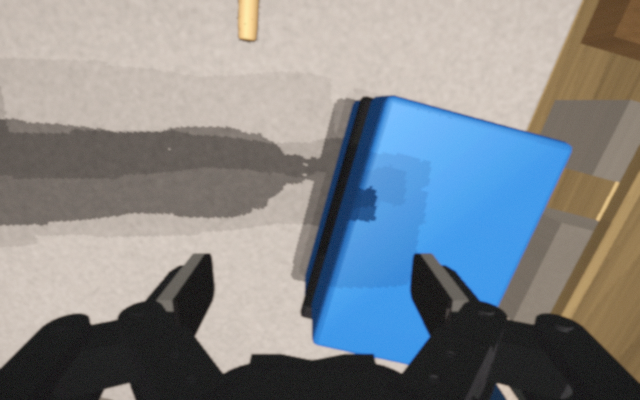

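```bash
python3 - <<'E'
from h import *
a=cv2.imread('pics/scene0.png');b=cv2.imread('pics/side0.png')
cv2.imwrite('pics/z1.png',cv2.resize(a[150:240,220:310],None,fx=6,fy=6,interpolation=cv2.INTER_CUBIC))
cv2.imwrite('pics/z2.png',cv2.resize(a[130:225,360:460],None,fx=6,fy=6,interpolation=cv2.INTER_CUBIC))
cv2.imwrite('pics/z3.png',cv2.resize(b[95:185,225:315],None,fx=6,fy=6,interpolation=cv2.INTER_CUBIC))
cv2.imwrite('pics/z4.png',cv2.resize(b[200:300,250:330],None,fx=6,fy=6,interpolation=cv2.INTER_CUBIC))
E
```

```text
(no output)
```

View pics/z1.png

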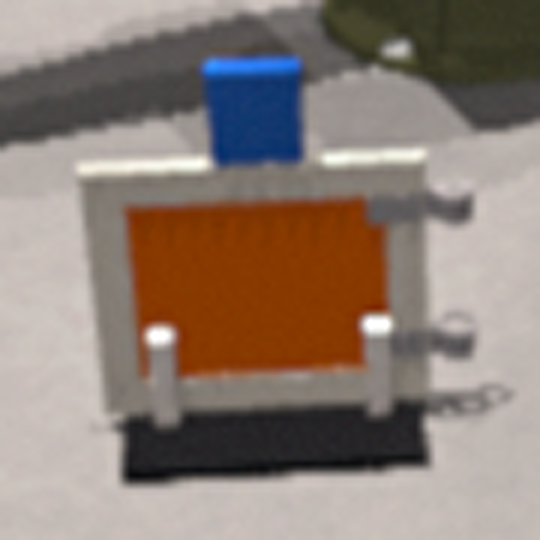

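View pics/z2.png

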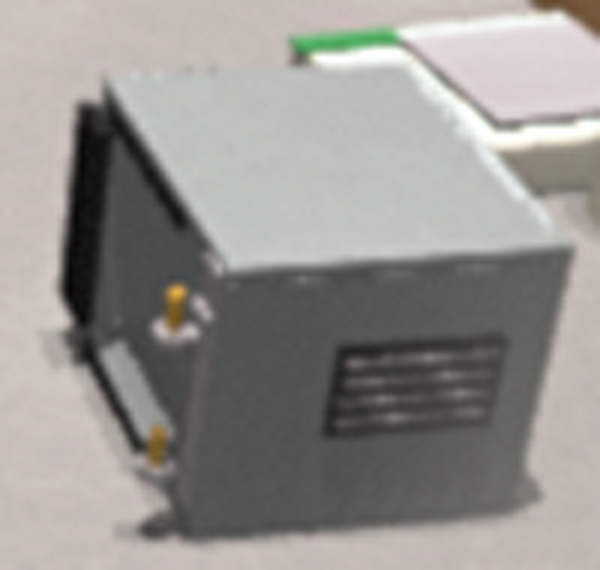

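View pics/z3.png

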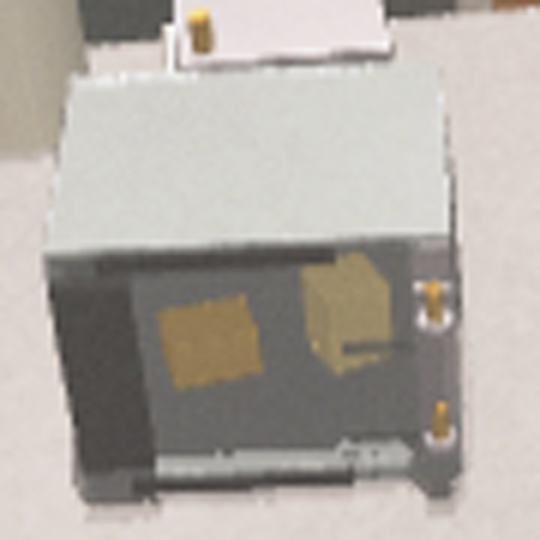

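View pics/z4.png

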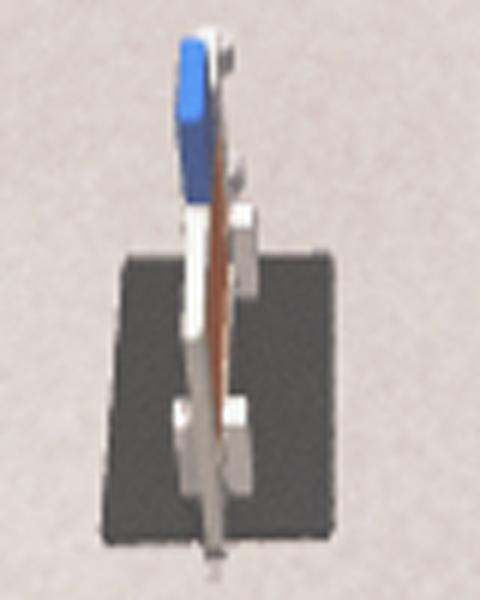

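```bash
python3 - <<'E'
from h import *
np.set_printoptions(suppress=True,precision=1)
a=cv2.imread('pics/scene0.png');b=cv2.imread('pics/side0.png')
# tab top edge scene: z1 scale 6 offset (220,150); z4 offset (250,200)
S=lambda x,y,ox,oy:( (x+.5)/6-.5+ox,(y+.5)/6-.5+oy)
for nm,u in (('tabL',S(204,62,220,150)),('tabR',S(299,62,220,150))):
    print(nm,onz('scene',*u,232))
for nm,u in (('near',S(190,119,250,200)),('far',S(193,40,250,200))):
    print('side',nm,onz('side',*u,232))
# panel top corners z=172
print(onz('scene',*S(80,170,220,150),172),onz('scene',*S(426,155,220,150),172))
# box roof corners z=185
for u in ((107,75),(390,68),(573,250),(222,272)): print('roof scene',onz('scene',*S(*u,360,130),185))
for u in ((47,250),(75,75),(440,72),(452,238)): print('roof side',onz('side',*S(*u,225,95),185))
# pins
def pins(im,r):
    x0,x1,y0,y1=r; h=cv2.cvtColor(im,cv2.COLOR_BGR2HSV); m=cv2.inRange(h,(10,140,90),(30,255,255))[y0:y1,x0:x1]
    n,l,st,c=cv2.connectedComponentsWithStats(m)
    return [(st[i].tolist(),c[i]+[x0,y0]) for i in range(1,n)]
A=pins(a,(360,400,170,215));B=pins(b,(292,305,135,175));print(A,B)
for p,q in zip(sorted(A,key=lambda t:t[1][1]),sorted(B,key=lambda t:t[1][1])):
    print(tri(ray('scene',*p[1]),ray('side',*q[1])))
E
```

```text
tabL [ 474.7 -245.9  232. ]
tabR [ 485.4 -197.7  232. ]
side near [ 478.1 -248.2  232. ]
side far [ 484.1 -200.6  232. ]
[ 468.7 -315.   172. ] [ 493.5 -132.8  172. ]
roof scene [345.3 226.8 185. ]
roof scene [373.7 406.2 185. ]
roof scene [607.5 396.4 185. ]
roof scene [587.1 196.3 185. ]
roof side [349.5 225.7 185. ]
roof side [368.3 425.6 185. ]
roof side [601.9 387.6 185. ]
roof side [584.2 196.7 185. ]
[([28, 8, 3, 6, 14], array([388.7, 180.2])), ([25, 32, 2, 5, 7], array([385.7, 204.1]))] [([5, 8, 1, 1, 1], array([297., 143.]))]
(array([571. , 179.9, 159.2]), np.float64(2.8483449264415377))
```

```bash
cat > plan.py <<'E'
# plan.py x y z psi [maxmm]  : rows to reach target from present pose
import sys
from h import *
def plan(tgt,nmin=1,step=55.,decim=3):
    s=status.sense(); p=np.array(s['ee_pos'],float); psi=s['orientation'][2]
    t=np.array(tgt[:3],float); d=t-p; dpsi=tgt[3]-psi
    n=max(nmin,int(np.ceil(np.linalg.norm(d)/step)),int(np.ceil(abs(dpsi)/4)))
    print('from',p.round(1),'psi %.2f'%psi,'rpy',np.round(s['orientation'],2),'rows',n)
    a=psi;T=[];Y=[]
    for i in range(n):
        r=np.radians(a); w=d/n
        T.append([round(float(v)/200,decim) for v in (w[0]*np.cos(r)+w[1]*np.sin(r), w[0]*np.sin(r)-w[1]*np.cos(r), -w[2])])
        a+=dpsi/n; Y.append(round(-dpsi/n/4,decim))
    print(T);print(Y)
if __name__=='__main__':
    v=[float(x) for x in sys.argv[1:]]
    plan(v[:4],int(v[4]) if len(v)>4 else 1, v[5] if len(v)>5 else 55.)
E
python3 plan.py 566 130 320 82.5 20
```

```text
from [ 148.8 -580.8  247.6] psi 14.37 rpy [-179.92    0.     14.37] rows 20
[[0.145, -0.146, -0.018], [0.154, -0.137, -0.018], [0.161, -0.128, -0.018], [0.169, -0.118, -0.018], [0.176, -0.108, -0.018], [0.182, -0.097, -0.018], [0.187, -0.086, -0.018], [0.192, -0.075, -0.018], [0.196, -0.064, -0.018], [0.199, -0.052, -0.018], [0.202, -0.04, -0.018], [0.204, -0.028, -0.018], [0.205, -0.016, -0.018], [0.206, -0.003, -0.018], [0.206, 0.009, -0.018], [0.205, 0.021, -0.018], [0.203, 0.033, -0.018], [0.201, 0.045, -0.018], [0.198, 0.057, -0.018], [0.194, 0.069, -0.018]]
[np.float64(-0.852), np.float64(-0.852), np.float64(-0.852), np.float64(-0.852), np.float64(-0.852), np.float64(-0.852), np.float64(-0.852), np.float64(-0.852), np.float64(-0.852), np.float64(-0.852), np.float64(-0.852), np.float64(-0.852), np.float64(-0.852), np.float64(-0.852), np.float64(-0.852), np.float64(-0.852), np.float64(-0.852), np.float64(-0.852), np.float64(-0.852), np.float64(-0.852)]
```

Emit:
drive_tool:
  travel:
    - [0.145,-0.146,-0.06]
    - [0.154,-0.137,-0.06]
    - [0.161,-0.128,-0.06]
    - [0.169,-0.118,-0.06]
    - [0.176,-0.108,-0.06]
    - [0.182,-0.097,-0.06]
    - [0.187,-0.086,0]
    - [0.192,-0.075,0]
    - [0.196,-0.064,0]
    - [0.199,-0.052,0]
  yaw: [-0.85,-0.85,-0.85,-0.85,-0.85,-0.85,-0.85,-0.85,-0.85,-0.85]
  jaw: [-1,-1,-1,-1,-1,-1,-1,-1,-1,-1]

```text
time_s: 1.4
ee_pos: [358.2, -224.8, 320.2]
orientation: [180.0, -0.0, 48.5]
wrist_force: [1.4, 0.2, 0.3]
gripper_width: 85.3
```

```bash
python3 plan.py 566 130 320 82.5 10 62
```

```text
from [ 358.2 -224.8  320.2] psi 48.47 rpy [180.    -0.    48.47] rows 10
[[0.202, -0.04, 0.0], [0.204, -0.028, 0.0], [0.205, -0.016, 0.0], [0.206, -0.003, 0.0], [0.205, 0.009, 0.0], [0.205, 0.021, 0.0], [0.203, 0.033, 0.0], [0.201, 0.045, 0.0], [0.198, 0.057, 0.0], [0.194, 0.068, 0.0]]
[np.float64(-0.851), np.float64(-0.851), np.float64(-0.851), np.float64(-0.851), np.float64(-0.851), np.float64(-0.851), np.float64(-0.851), np.float64(-0.851), np.float64(-0.851), np.float64(-0.851)]
```

Emit:
drive_tool:
  travel:
    - [0.202,-0.04,0.0]
    - [0.204,-0.028,0.0]
    - [0.205,-0.016,0.0]
    - [0.206,-0.003,0.0]
    - [0.205,0.009,0.0]
    - [0.205,0.021,0.0]
    - [0.203,0.033,0.0]
    - [0.201,0.045,0.0]
    - [0.198,0.057,0.0]
    - [0.194,0.068,0.0]
  yaw: [-0.85,-0.85,-0.85,-0.85,-0.85,-0.85,-0.85,-0.85,-0.85,-0.85]
  jaw: [-1,-1,-1,-1,-1,-1,-1,-1,-1,-1]

```text
time_s: 2.65
ee_pos: [566.9, 130.0, 320.0]
orientation: [-180.0, 0.0, 82.5]
wrist_force: [-0.5, 0.1, 0.1]
gripper_width: 85.3
```

```bash
python3 - <<'E'
from h import *
s,im=shot('wrist','w1.png'); print(s['time_s'],s['ee_pos'],s['orientation'],s['q'].round(1))
print(proj('wrist',[571,180,164],wT(s)))
E
```

```text
2.65 [566.89931114 129.95581418 319.97767801] [-1.79977103e+02  1.69172699e-02  8.24898368e+01] [ 12.9  15.    2.6  77.6  -0.  110.4]
[308.54389945 125.37190623]
```

View pics/w1.png

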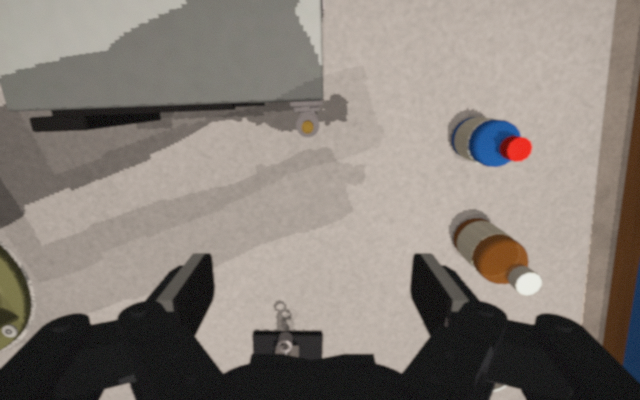

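```bash
python3 - <<'E'
from h import *
im=cv2.imread('pics/w1.png')
h=cv2.cvtColor(im,cv2.COLOR_BGR2HSV)
m=cv2.inRange(h,(10,110,80),(35,255,255))[110:145,290:330]
n,l,st,c=cv2.connectedComponentsWithStats(m)
for i in range(1,n): print(st[i],c[i]+[290,110])
cv2.imwrite('pics/w1z.png',cv2.resize(im[85:150,270:360],None,fx=8,fy=8,interpolation=cv2.INTER_CUBIC))
# roof front edge: strongest dark transition along columns 150..300
g=cv2.cvtColor(im,cv2.COLOR_BGR2GRAY).astype(float)
s=status.sense();T=wT(s)
P=[]
for u in range(20,316,8):
    col=g[85:125,u]; d=np.abs(np.diff(col)); k=int(np.argmax(d[:])); P.append((u,85+k+.5))
P=np.array(P);print(P[::3].tolist())
f=np.polyfit(P[:,0],P[:,1],1);r=P[:,1]-np.polyval(f,P[:,0]);ok=abs(r)<1.5;f=np.polyfit(P[ok,0],P[ok,1],1);print(f,ok.sum())
a=onz('wrist',20,np.polyval(f,20),185,T);b=onz('wrist',315,np.polyval(f,315),185,T);print(a,b,np.degrees(np.arctan2(b[1]-a[1],b[0]-a[0])))
E
```

```text
[ 12  11  11  12 109] [307.04587156 126.60550459]
[[20.0, 109.5], [44.0, 116.5], [68.0, 108.5], [92.0, 108.5], [116.0, 106.5], [140.0, 105.5], [164.0, 105.5], [188.0, 104.5], [212.0, 103.5], [236.0, 102.5], [260.0, 101.5], [284.0, 100.5], [308.0, 101.5]]
[ 0.16477273 50.75      ] 1
[373.61086615 262.14856124 185.        ] [580.23955469 201.92678173 185.        ] -16.24872443388394<stdin>:15: RankWarning: Polyfit may be poorly conditioned
```

View pics/w1z.png

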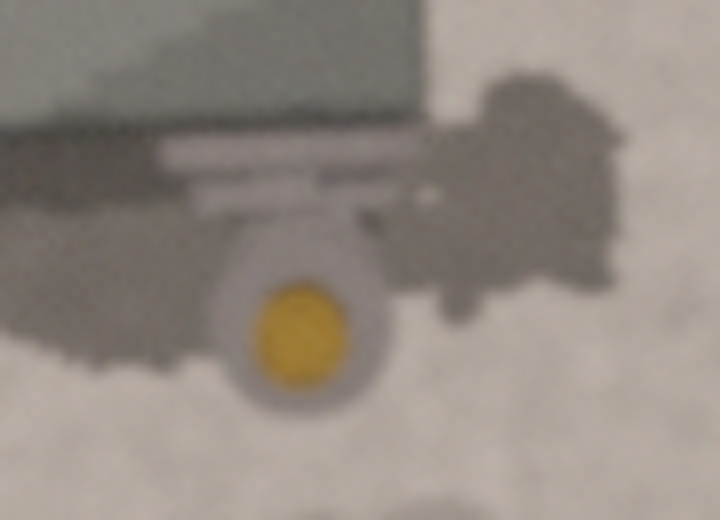

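```bash
python3 - <<'E'
from h import *
im=cv2.imread('pics/w1.png');g=cv2.GaussianBlur(cv2.cvtColor(im,cv2.COLOR_BGR2GRAY),(3,3),0).astype(float)
s=status.sense();T=wT(s)
cv2.imwrite('pics/w1e.png',cv2.resize(im[70:150,0:330],None,fx=2.4,fy=4,interpolation=cv2.INTER_CUBIC))
# first row where gray deviates from roof: use max negative gradient in 90..115
pts=np.array([(u,90+np.argmin(np.diff(g[90:120,u]))+.5) for u in range(40,315,4)],np.float32)
l=cv2.fitLine(pts,cv2.DIST_WELSCH,0,1,.01).ravel();print(l)
v=lambda u:l[3]+(u-l[2])*l[1]/l[0]
a=onz('wrist',40,v(40),185,T);b=onz('wrist',315,v(315),185,T);print(v(40),v(315),a,b,np.degrees(np.arctan2(b[1]-a[1],b[0]-a[0])))
print('corner',onz('wrist',322.6,99.8,185,T)); print('pin',onz('wrist',307,126.6,164,T),onz('wrist',307.3,126.9,164,T))
E
```

```text
[ 9.9908495e-01 -4.2770136e-02  1.8032236e+02  1.0419055e+02]
110.197655 98.425095 [374.11127446 222.62172916 185.        ] [580.61487858 204.9388778  185.        ] -4.894284029347437
corner [586.12539399 203.24569035 185.        ]
pin [571.50760833 183.72680889 164.        ] [571.72159552 183.45474635 164.        ]
```

View pics/w1e.png

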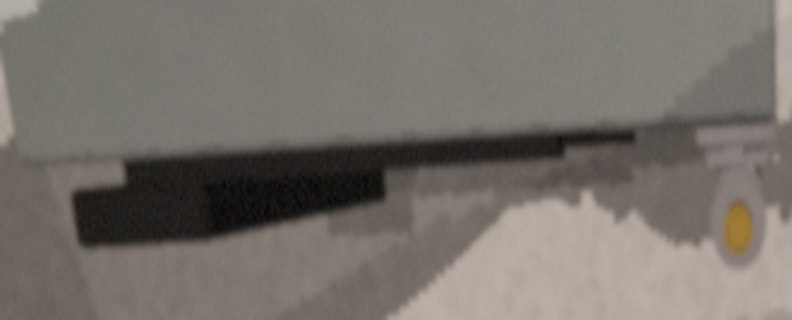

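```bash
python3 plan.py 490 -172 306 82.5 10 62
```

```text
from [568.9 134.  319.2] psi 82.75 rpy [ 1.800e+02 -1.700e-01  8.275e+01] rows 10
[[-0.157, -0.02, 0.007], [-0.157, -0.02, 0.007], [-0.157, -0.02, 0.007], [-0.157, -0.02, 0.007], [-0.157, -0.02, 0.007], [-0.157, -0.019, 0.007], [-0.157, -0.019, 0.007], [-0.157, -0.019, 0.007], [-0.157, -0.019, 0.007], [-0.157, -0.019, 0.007]]
[np.float64(0.006), np.float64(0.006), np.float64(0.006), np.float64(0.006), np.float64(0.006), np.float64(0.006), np.float64(0.006), np.float64(0.006), np.float64(0.006), np.float64(0.006)]
```

```bash
cat > pin.py <<'E'
from h import *
def pin(fn,c,rad=25):
    s,im=shot('wrist',fn);T=wT(s);h=cv2.cvtColor(im,cv2.COLOR_BGR2HSV)
    m=cv2.inRange(h,(10,110,80),(35,255,255)); k=np.zeros_like(m);cv2.circle(k,(int(c[0]),int(c[1])),rad,255,-1);m&=k
    n,l,st,cc=cv2.connectedComponentsWithStats(m)
    i=1+np.argmax(st[1:,4]);return s,im,T,st[i],cc[i]
E
python3 - <<'E'
from pin import *
s,im,T,st,c=pin('w2.png',(307,127)); print(s['ee_pos'],s['orientation'],np.abs(s['qvel']).max(),st,c,onz('wrist',*c,164,T))
g=cv2.GaussianBlur(cv2.cvtColor(im,cv2.COLOR_BGR2GRAY),(3,3),0).astype(float)
pts=np.array([(u,90+np.argmin(np.diff(g[90:120,u]))+.5) for u in range(40,315,4)],np.float32)
l=cv2.fitLine(pts,cv2.DIST_WELSCH,0,1,.01).ravel()
v=lambda u:l[3]+(u-l[2])*l[1]/l[0]
a=onz('wrist',40,v(40),185,T);b=onz('wrist',315,v(315),185,T);print(a,b,np.degrees(np.arctan2(b[1]-a[1],b[0]-a[0])))
E
```

```text
[568.88567397 133.95002007 319.21384568] [ 1.79998201e+02 -1.70307780e-01  8.27520043e+01] 4.452982232975797 [301 126  11  13 109] [305.70642202 132.17431193] [569.85552987 179.36899389 164.        ]
[372.85205873 219.16912468 185.        ] [580.05562549 200.43350469 185.        ] -5.166709544127393
```

Emit:
drive_tool:
  travel:
    - [-0.196,-0.024,0.009]
    - [-0.196,-0.024,0.008]
    - [-0.196,-0.024,0.008]
    - [-0.196,-0.024,0.008]
    - [-0.196,-0.024,0.008]
    - [-0.196,-0.024,0.008]
    - [-0.196,-0.024,0.008]
    - [-0.196,-0.024,0.008]
    - [0,0,0]
    - [0,0,0]
  yaw: [0,0,0,0,0,0,0,0,0,0]
  jaw: [-1,-1,-1,-1,-1,-1,-1,-1,-1,-1]

```text
time_s: 4.0
ee_pos: [486.3, -177.0, 307.2]
orientation: [-180.0, -0.0, 82.3]
wrist_force: [-0.6, -0.3, -0.0]
gripper_width: 85.4
```

```bash
python3 - <<'E'
from h import *
s,im=shot('wrist','w3.png'); T=wT(s);np.save('w3.npy',T);print(s['time_s'],s['ee_pos'],s['orientation'],np.abs(s['qvel']).max())
print(proj('wrist',[494.5,-118,150],T),proj('wrist',[480.5,-223,232],T))
E
```

```text
4.0 [ 486.33584588 -176.99919666  307.23112073] [-1.79981320e+02 -2.34726684e-02  8.23084496e+01] 1.266361134788662
[311.75397432 113.71453371] [311.95333953 280.21202958]
```

View pics/w3.png

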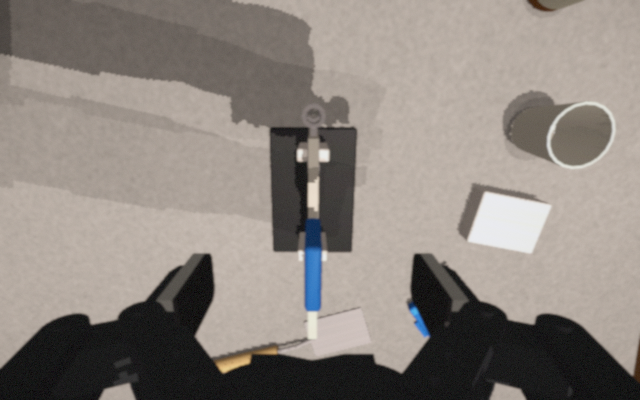

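```bash
python3 - <<'E'
from h import *
im=cv2.imread('pics/w3.png');T=np.load('w3.npy')
cv2.imwrite('pics/w3z.png',cv2.resize(im[95:155,280:350],None,fx=10,fy=10,interpolation=cv2.INTER_CUBIC))
h=cv2.cvtColor(im,cv2.COLOR_BGR2HSV);m=cv2.inRange(h,(100,150,60),(125,255,255));m[:,:280]=0;m[:,345:]=0
# bright top face only
n,l,st,c=cv2.connectedComponentsWithStats(m);i=1+np.argmax(st[1:,4]);print(st[i],c[i])
r=cv2.minAreaRect(np.argwhere(l==i)[:,::-1].astype(np.float32));bx=cv2.boxPoints(r);print(r);print([onz('wrist',*p,232,T).round(1).tolist() for p in bx])
e=[np.argwhere(l==i)[np.argwhere(l==i)[:,0]==y][:,1].mean() for y in (235,300)];print(e)
a=onz('wrist',e[0],235,232,T);b=onz('wrist',e[1],300,232,T);print(a,b,np.degrees(np.arctan2(a[1]-b[1],a[0]-b[0])))
E
```

```text
[ 305  220   16   90 1274] [312.61695447 264.1577708 ]
((312.5, 264.5), (89.0, 15.0), 90.0)
[[481.9, -179.5, 232.0], [491.4, -180.8, 232.0], [483.0, -246.0, 232.0], [472.7, -244.6, 232.0]]
[np.float64(313.0), np.float64(312.5)]
[ 485.58206942 -190.44297795  232.        ] [ 478.82160955 -238.23894603  232.        ] 81.94925289656858
```

View pics/w3z.png

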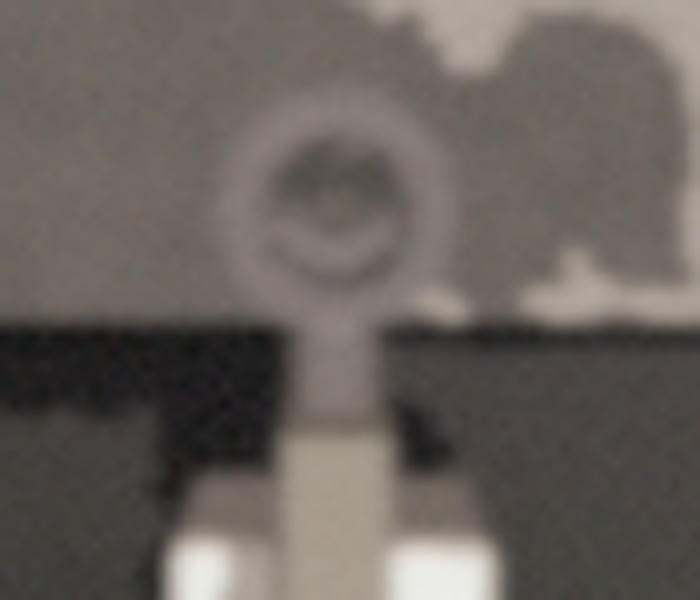

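```bash
python3 - <<'E'
from h import *
T=np.load('w3.npy');k=onz('wrist',313.3,114.9,150,T);print(k)
E
python3 plan.py 481 -223.2 270 82 3 62
```

```text
[ 495.63366266 -119.10846361  150.        ]
from [ 486.6 -176.6  307.3] psi 82.37 rpy [-1.7999e+02 -2.0000e-02  8.2370e+01] rows 3
[[-0.078, 0.001, 0.062], [-0.078, 0.001, 0.062], [-0.078, 0.001, 0.062]]
[np.float64(0.031), np.float64(0.031), np.float64(0.031)]
```

Emit:
drive_tool:
  travel:
    - [-0.078,0.001,0.062]
    - [-0.078,0.001,0.062]
    - [-0.078,0.001,0.062]
    - [0,0,0.06]
    - [0,0,0.06]
    - [0,0,0.06]
    - [0,0,0.06]
    - [0,0,0.06]
    - [0,0,0]
    - [0,0,0]
  yaw: [0.03,0.03,0.03,0,0,0,0,0,0,0]
  jaw: [-1,-1,-1,-1,-1,-1,-1,-1,-1,-1]
  grip_force: 60

```text
time_s: 5.3
ee_pos: [481.3, -223.5, 210.4]
orientation: [180.0, 0.0, 82.0]
wrist_force: [0.8, 0.7, 1.0]
gripper_width: 85.4
```

```bash
python3 - <<'E'
from h import *
s,im=shot('wrist','w4.png'); print(s['time_s'],s['ee_pos'],s['orientation'],s['wrist_force'])
E
```

```text
5.3 [ 481.26475131 -223.47023648  210.36683985] [1.79978855e+02 5.34750905e-03 8.20173861e+01] [0.75453994 0.69640997 1.03459602]
```

View pics/w4.png

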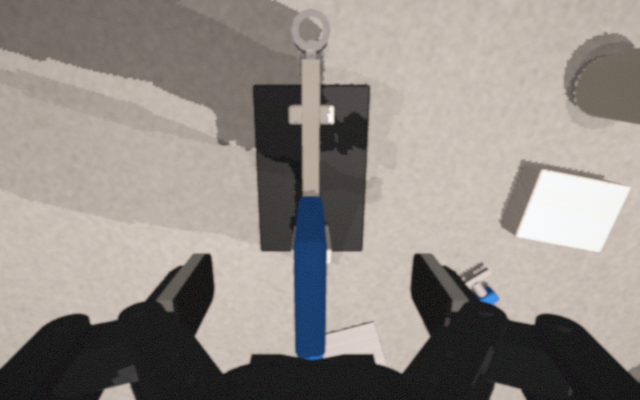

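Emit:
drive_tool:
  travel:
    - [0,0,0]
    - [0,0,0]
    - [0,0,0]
    - [0,0,0]
    - [0,0,0]
    - [0,0,0]
    - [0,0,0]
    - [0,0,0]
    - [0,0,0]
    - [0,0,0]
  yaw: [0,0,0,0,0,0,0,0,0,0]
  jaw: [1,1,1,1,1,1,1,1,1,1]
  grip_force: 60

```text
time_s: 6.6
ee_pos: [481.2, -223.5, 210.3]
orientation: [180.0, 0.0, 82.0]
wrist_force: [0.0, -0.8, 2.0]
gripper_width: 11.2
```

Emit:
drive_tool:
  travel:
    - [0,0,-0.02]
    - [0,0,-0.03]
    - [0,0,-0.05]
    - [0,0,-0.06]
    - [0,0,-0.07]
    - [0,0,-0.07]
    - [0,0,-0.06]
    - [0,0,-0.04]
    - [0,0,0]
    - [0,0,0]
  yaw: [0,0,0,0,0,0,0,0,0,0]
  jaw: [1,1,1,1,1,1,1,1,1,1]

```text
time_s: 7.85
ee_pos: [480.8, -223.4, 289.6]
orientation: [-180.0, -0.0, 82.0]
wrist_force: [0.4, -0.1, -3.4]
gripper_width: 11.6
```

```bash
python3 - <<'E'
from h import *
s,im=shot('wrist','w5.png'); T=wT(s);np.save('w5.npy',T);print(s['time_s'],s['ee_pos'],s['orientation'],s['wrist_force'],s['moment'],s['gripper_width'])
cv2.imwrite('pics/w5z.png',cv2.resize(im[0:70,270:350],None,fx=8,fy=8,interpolation=cv2.INTER_CUBIC))
E
```

```text
7.85 [ 480.84029776 -223.36199472  289.64570733] [-1.79958113e+02 -1.33863287e-02  8.20078796e+01] [ 0.36431243 -0.09571536 -3.37578704] [-0.0151169  -0.00302609 -0.02604878] 11.606002271785542
```

View pics/w5z.png

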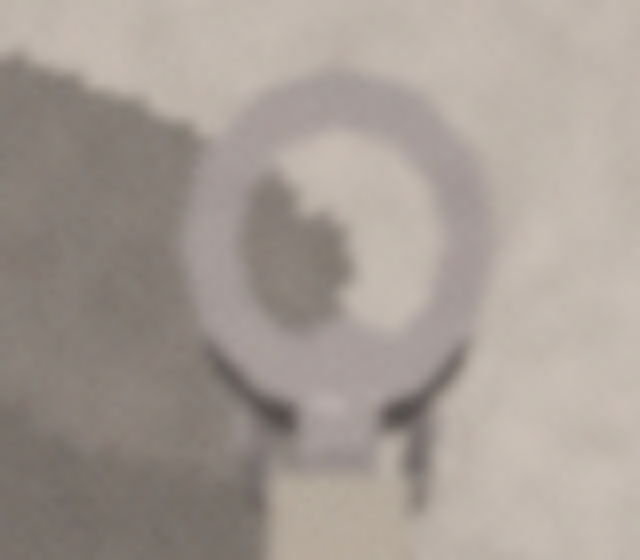

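View pics/w5.png

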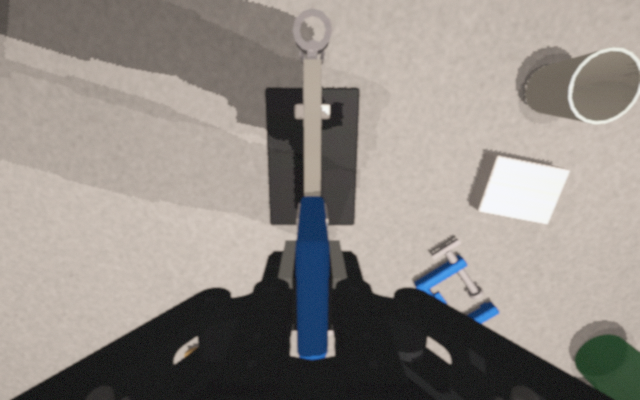

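```bash
python3 - <<'E'
from h import *
T=np.load('w5.npy');k=onz('wrist',311.9,28.9,229.6,T)
s=status.sense();M=toolT(s);print(k,s['ee_pos'],np.linalg.inv(M)@np.r_[k,1])
E
# target TCP for knuckle over pin (569.8,179.5) at psi 84.5
python3 - <<'E'
import numpy as np
p=np.radians(84.5);kx,ky=105.4,-.3
print(569.8-(kx*np.cos(p)+ky*np.sin(p)),179.5-(kx*np.sin(p)-ky*np.cos(p)))
E
```

```text
[ 495.76982084 -119.42234432  229.6       ] [ 480.76277756 -223.35129068  289.49205284] [104.98855684   0.46948742  59.9222642    1.        ]
559.9964765438785 74.5564869663433
```

```bash
python3 plan.py 553 14 290 84.5 8 40
```

```text
from [ 480.8 -223.4  289.5] psi 82.01 rpy [-1.7994e+02 -2.0000e-02  8.2010e+01] rows 8
[[0.153, 0.024, -0.0], [0.153, 0.025, -0.0], [0.153, 0.026, -0.0], [0.153, 0.027, -0.0], [0.153, 0.027, -0.0], [0.152, 0.028, -0.0], [0.152, 0.029, -0.0], [0.152, 0.03, -0.0]]
[np.float64(-0.078), np.float64(-0.078), np.float64(-0.078), np.float64(-0.078), np.float64(-0.078), np.float64(-0.078), np.float64(-0.078), np.float64(-0.078)]
```

Emit:
drive_tool:
  travel:
    - [0.06,0.01,0]
    - [0.12,0.02,0]
    - [0.16,0.026,0]
    - [0.18,0.03,0]
    - [0.18,0.032,0]
    - [0.18,0.034,0]
    - [0.16,0.03,0.04]
    - [0.12,0.022,0.06]
    - [0.06,0.012,0.05]
    - [0,0,0.02]
  yaw: [-0.1,-0.1,-0.1,-0.1,-0.1,-0.1,0,0,0,0]
  jaw: [1,1,1,1,1,1,1,1,1,1]

```text
time_s: 9.15
ee_pos: [551.0, 14.8, 255.1]
orientation: [-179.9, 0.0, 84.5]
wrist_force: [0.1, -0.3, -3.6]
gripper_width: 11.7
```

```bash
python3 plan.py 559 69 255 84.5 5 62;
```

```text
from [551.   14.8 255.1] psi 84.49 rpy [-1.7991e+02  2.0000e-02  8.4490e+01] rows 5
[[0.055, 0.003, 0.0], [0.055, 0.003, 0.0], [0.055, 0.003, 0.0], [0.055, 0.003, 0.0], [0.055, 0.003, 0.0]]
[np.float64(-0.0), np.float64(-0.0), np.float64(-0.0), np.float64(-0.0), np.float64(-0.0)]
```

Emit:
drive_tool:
  travel:
    - [0.04,0.002,0]
    - [0.05,0.003,0]
    - [0.05,0.003,0]
    - [0.05,0.003,0]
    - [0.04,0.002,0]
    - [0.015,0,0]
    - [0,0,0]
    - [0,0,0]
    - [0,0,0]
    - [0,0,0]
  yaw: [0,0,0,0,0,0,0,0,0,0]
  jaw: [1,1,1,1,1,1,1,1,1,1]

```text
time_s: 10.4
ee_pos: [558.8, 62.4, 256.1]
orientation: [180.0, 0.0, 84.4]
wrist_force: [0.5, -0.5, -2.3]
gripper_width: 11.5
```

```bash
python3 - <<'E'
from h import *
s,im=shot('wrist','w6.png'); T=wT(s);np.save('w6.npy',T);print(s['time_s'],s['ee_pos'],s['orientation'],s['wrist_force'],s['moment'],s['gripper_width'])
cv2.imwrite('pics/w6z.png',cv2.resize(im[0:70,270:350],None,fx=8,fy=8,interpolation=cv2.INTER_CUBIC))
print('pin pred',proj('wrist',[569.8,179.5,164],T),'kn',proj('wrist',(toolT(s)@[105.2,0,60,1])[:3],T))
E
```

```text
10.4 [558.838106    62.43224146 256.1156132 ] [1.79999583e+02 2.52048292e-03 8.43896127e+01] [ 0.48788664 -0.51279639 -2.29383927] [ 0.01425912 -0.03747689  0.0087995 ] 11.466477601063927
pin pred [310.39736458  16.20079606] kn [311.21537096  28.37696358]
```

View pics/w6z.png

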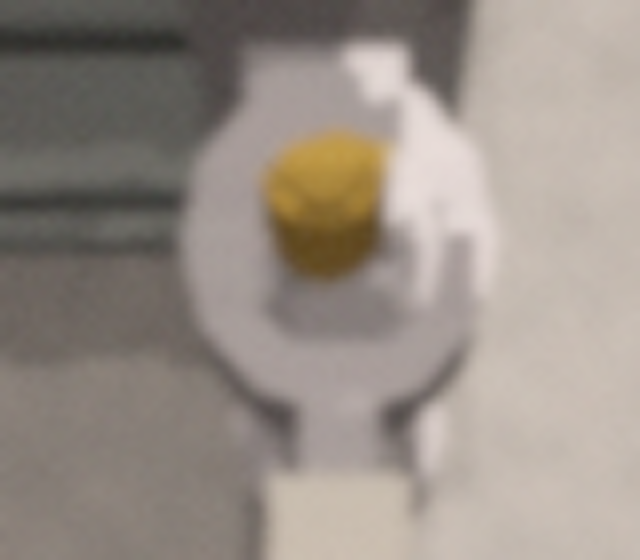

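Emit:
drive_tool:
  travel:
    - [0.02,0.0,0]
    - [0.025,0.0,0]
    - [0,0,0]
    - [0,0,0]
    - [0,0,0]
    - [0,0,0]
    - [0,0,0]
    - [0,0,0]
    - [0,0,0]
    - [0,0,0]
  yaw: [0,0,0,0,0,0,0,0,0,0]
  jaw: [1,1,1,1,1,1,1,1,1,1]

```text
time_s: 11.7
ee_pos: [559.7, 71.6, 256.1]
orientation: [180.0, 0.0, 84.4]
wrist_force: [-0.5, -0.3, -3.0]
gripper_width: 11.5
```

```bash
cat > kn.py <<'E'
import sys
from h import *
f=sys.argv[1]
s,im=shot('wrist',f+'.png'); T=wT(s);np.save(f+'.npy',T);M=toolT(s);print(s['time_s'],s['ee_pos'].round(2),s['orientation'].round(2),s['wrist_force'].round(2),s['moment'].round(3),s['gripper_width'])
y0=0
z=cv2.resize(im[0:60,275:350],None,fx=10,fy=10,interpolation=cv2.INTER_CUBIC)
def ring(c,z,r,col):
    a=np.linspace(0,2*np.pi,60); p=np.array([proj('wrist',[c[0]+r*np.cos(t),c[1]+r*np.sin(t),z],T) for t in a])
    p=((p-[275,0]+.5)*10-.5); cv2.polylines(o,[p.round().astype(np.int32).reshape(-1,1,2)],True,col,1)
o=z.copy()
k=(M@[105.2,0,60,1])[:3]; ring(k,k[2],10,(0,255,0)); ring(k,k[2],6.5,(0,255,0)); ring(k,164,5,(255,0,0))
ring((569.8,179.5),164,5,(0,0,255))
cv2.imwrite('pics/'+f+'z.png',np.hstack([z[:,:380*1+370][:, :], ])); cv2.imwrite('pics/'+f+'o.png',o)
print('axis',k,'proj at z164',proj('wrist',[k[0],k[1],164],T))
E
python3 kn.py w7
```

```text
11.7 [559.73  71.55 256.11] [180.     0.    84.41] [-0.47 -0.27 -2.98] [0.021 0.044 0.028] 11.523757595291011
axis [569.98902404 176.25228688 196.10829806] proj at z164 [311.32437384  39.31076353]
```

View pics/w7z.png

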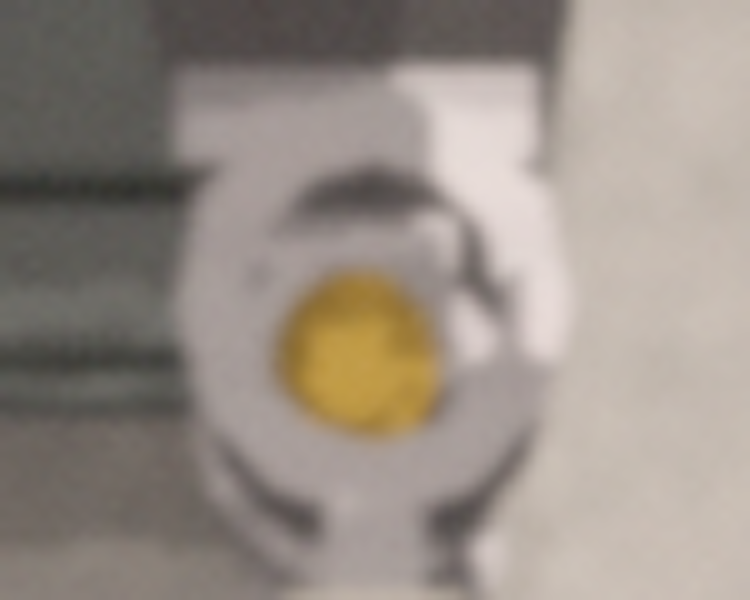

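View pics/w7o.png

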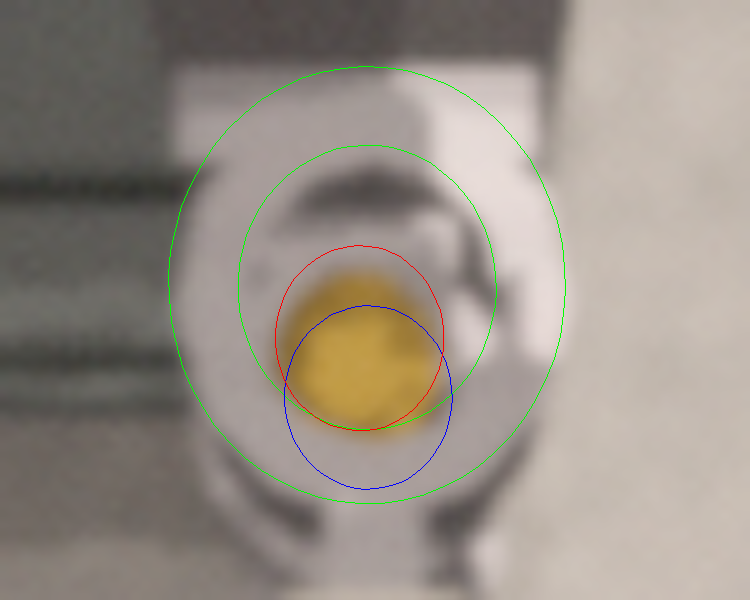

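Emit:
drive_tool:
  travel:
    - [0.015,-0.002,0]
    - [0,0,0.015]
    - [0,0,0.015]
    - [0,0,0.01]
    - [0,0,0]
    - [0,0,0]
    - [0,0,0]
    - [0,0,0]
    - [0,0,0]
    - [0,0,0]
  yaw: [0,0,0,0,0,0,0,0,0,0]
  jaw: [1,1,1,1,1,1,1,1,1,1]

```text
time_s: 13.0
ee_pos: [559.6, 74.6, 248.1]
orientation: [-180.0, -0.0, 84.4]
wrist_force: [0.5, -0.2, -3.5]
gripper_width: 11.3
```

```bash
python3 kn.py w8
```

```text
13.0 [559.6   74.64 248.12] [-180.     -0.     84.41] [ 0.46 -0.22 -3.48] [ 0.041 -0.015  0.007] 11.33805293258293
axis [569.85059165 179.33929136 188.12129301] proj at z164 [311.3016959   36.92164263]
```

View pics/w8z.png

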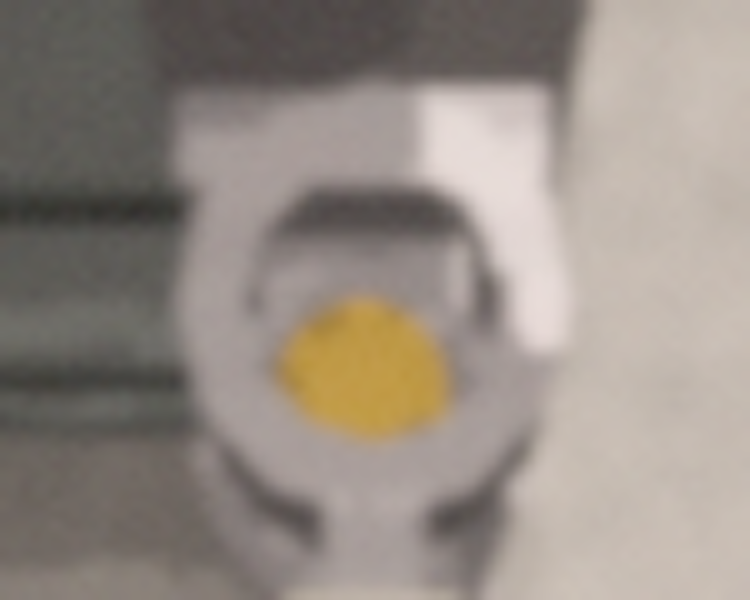

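View pics/w8o.png

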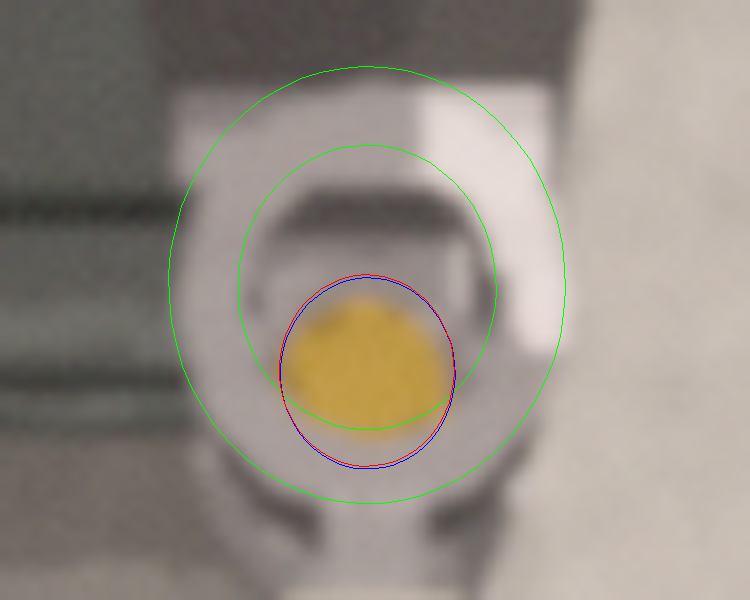

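Emit:
drive_tool:
  travel:
    - [-0.002,-0.0015,0.007]
    - [0,0,0.007]
    - [0,0,0.007]
    - [0,0,0.007]
    - [0,0,0.007]
    - [0,0,0.007]
    - [0,0,0.006]
    - [0,0,0]
    - [0,0,0]
    - [0,0,0]
  yaw: [0,0,0,0,0,0,0,0,0,0]
  jaw: [1,1,1,1,1,1,1,1,1,1]

```text
time_s: 14.3
ee_pos: [559.3, 74.2, 238.5]
orientation: [180.0, 0.0, 84.4]
wrist_force: [-0.2, 0.6, -3.2]
gripper_width: 11.1
```

```bash
python3 kn.py w9
```

```text
14.3 [559.3   74.25 238.54] [180.     0.    84.41] [-0.21  0.56 -3.18] [-0.003 -0.046 -0.031] 11.105015498958736
axis [569.56073115 178.94440319 178.54157418] proj at z164 [311.26812253  33.78685961]
```

View pics/w9z.png

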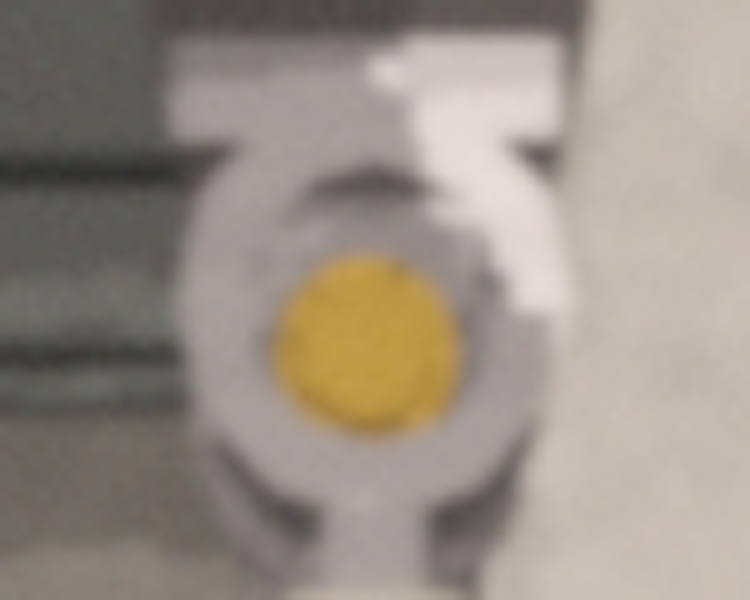

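Emit:
drive_tool:
  travel:
    - [0,0,0.008]
    - [0,0,0.008]
    - [0,0,0.008]
    - [0,0,0.008]
    - [0,0,0.008]
    - [0,0,0.008]
    - [0,0,0.007]
    - [0,0,0]
    - [0,0,0]
    - [0,0,0]
  yaw: [0,0,0,0,0,0,0,0,0,0]
  jaw: [1,1,1,1,1,1,1,1,1,1]

```text
time_s: 15.6
ee_pos: [559.3, 74.3, 227.6]
orientation: [180.0, -0.0, 84.4]
wrist_force: [0.0, -0.3, -3.4]
gripper_width: 11.2
```

```bash
python3 kn.py w10
```

```text
15.6 [559.34  74.27 227.6 ] [179.99  -0.    84.41] [ 0.03 -0.26 -3.42] [-0.001  0.014 -0.039] 11.172650539959031
axis [569.60115683 178.96969009 167.61168989] proj at z164 [311.22887675  29.80315752]
```

View pics/w10z.png

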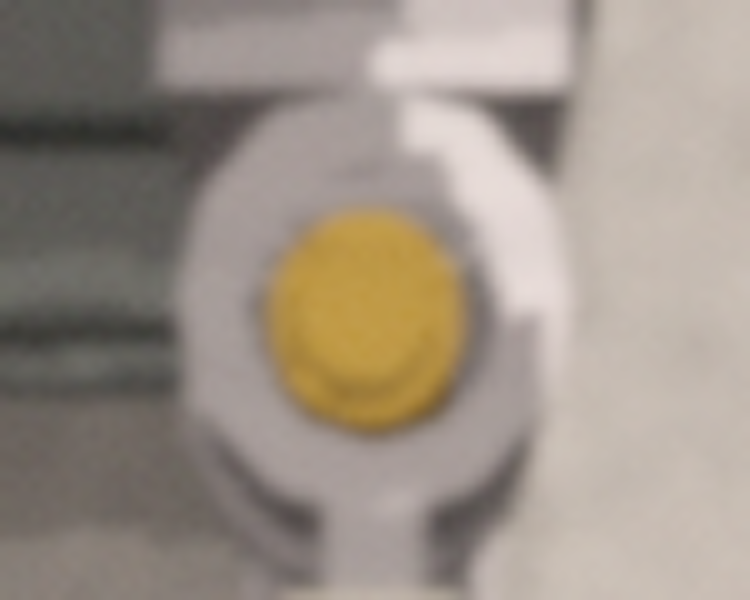

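Emit:
drive_tool:
  travel:
    - [-0.001,0,0.007]
    - [0,0,0.007]
    - [0,0,0.007]
    - [0,0,0.006]
    - [0,0,0.006]
    - [0,0,0.005]
    - [0,0,0.005]
    - [0,0,0]
    - [0,0,0]
    - [0,0,0]
  yaw: [0,0,0,0,0,0,0,0,0,0]
  jaw: [1,1,1,1,1,1,1,1,1,1]

```text
time_s: 16.9
ee_pos: [559.3, 74.1, 219.0]
orientation: [180.0, -0.0, 84.4]
wrist_force: [0.6, 1.0, -3.7]
gripper_width: 11.5
```

Emit:
drive_tool:
  travel:
    - [0,0,0.003]
    - [0,0,0.003]
    - [0,0,0.003]
    - [0,0,0.003]
    - [0,0,0]
    - [0,0,0]
    - [0,0,0]
    - [0,0,0]
    - [0,0,0]
    - [0,0,0]
  yaw: [0,0,0,0,0,0,0,0,0,0]
  jaw: [1,1,1,1,1,1,1,1,1,1]

```text
time_s: 18.15
ee_pos: [559.4, 74.0, 216.6]
orientation: [180.0, 0.0, 84.4]
wrist_force: [-0.5, -3.6, 2.1]
gripper_width: 11.4
```

Emit:
drive_tool:
  travel:
    - [-0.003,0,-0.002]
    - [0,0,0]
    - [0,0,0]
    - [0,0,0]
    - [0,0,0]
    - [0,0,0]
    - [0,0,0]
    - [0,0,0]
    - [0,0,0]
    - [0,0,0]
  yaw: [0,0,0,0,0,0,0,0,0,0]
  jaw: [1,1,1,1,1,1,1,1,1,1]

```text
time_s: 19.4
ee_pos: [559.2, 73.6, 216.9]
orientation: [-180.0, -0.0, 84.4]
wrist_force: [-0.3, 1.4, 0.0]
gripper_width: 11.1
```

```bash
python3 kn.py w11; python3 - <<'E'
from h import *
_,a=shot('scene','s1.png');cv2.imwrite('pics/s1z.png',cv2.resize(a[130:230,330:460],None,fx=6,fy=6,interpolation=cv2.INTER_CUBIC))
E
```

```text
19.4 [559.18  73.56 216.88] [-1.800e+02 -1.000e-02  8.441e+01] [-0.27  1.36  0.01] [ 0.569 -0.14  -0.016] 11.100991258592787
axis [569.41363516 178.27274536 156.90749657] proj at z164 [311.18498976  25.39506657]
```

View pics/w11z.png

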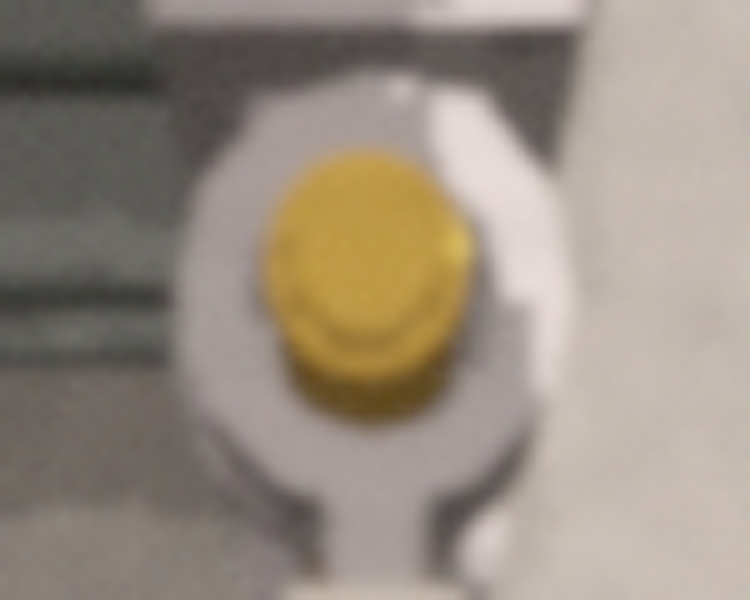

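View pics/s1z.png

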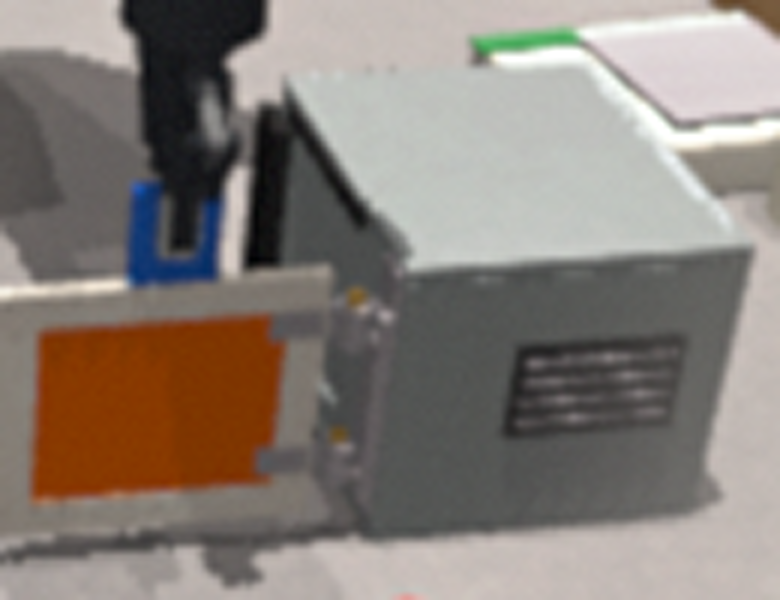

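Emit:
drive_tool:
  travel:
    - [0,0,0]
    - [0,0,0]
    - [0,0,0]
    - [0,0,0]
    - [0,0,0]
    - [0,0,-0.05]
    - [0,0,-0.1]
    - [0,0,-0.1]
    - [0,0,-0.05]
    - [0,0,0]
  yaw: [0,0,0,0,0,0,0,0,-1,-1]
  jaw: [-1,-1,-1,-1,-1,-1,-1,-1,-1,-1]

```text
time_s: 20.75
ee_pos: [560.0, 73.6, 278.9]
orientation: [179.8, -0.0, 92.5]
wrist_force: [0.3, -0.1, -0.6]
gripper_width: 85.6
```

Emit:
drive_tool:
  travel:
    - [0,0,0]
    - [0,0,0]
    - [0,0,0]
    - [0,0,0]
    - [0,0,0]
    - [0,0,0]
    - [0,0,0]
    - [0,0,0]
    - [0,0,0]
    - [0,0,0]
  yaw: [-1,-1,-1,-1,-1,-1,-1,-1,-1,-1]
  jaw: [-1,-1,-1,-1,-1,-1,-1,-1,-1,-1]

```text
time_s: 22.0
ee_pos: [559.4, 73.5, 277.7]
orientation: [180.0, 0.0, 132.5]
wrist_force: [-0.7, 0.2, -0.6]
gripper_width: 85.5
```

```bash
python3 - <<'E'
from h import *
s,a=shot('side','d1.png');print(s['time_s'],s['ee_pos'],s['orientation'],s['q'].round(1));cv2.imwrite('pics/d1z.png',cv2.resize(a[95:245,225:345],None,fx=4,fy=4,interpolation=cv2.INTER_CUBIC))
E
```

```text
22.0 [559.38363996  73.49097586 277.7017621 ] [1.79964711e+02 2.39760477e-02 1.32541929e+02] [ 7.5 13.5 -4.8 71.7  0.  54.9]
```

View pics/d1z.png

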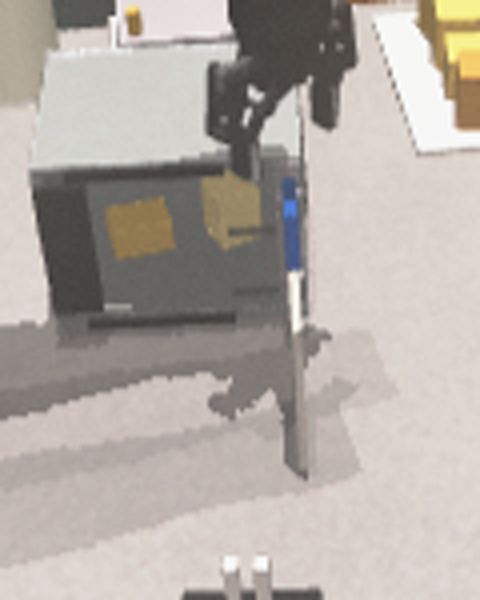

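Emit:
drive_tool:
  travel:
    - [0,0,0]
    - [0,0,0]
    - [0,0,0]
    - [0,0,0]
    - [0,0,0]
    - [0,0,0]
    - [0,0,0]
    - [0,0,0]
    - [0,0,0]
    - [0,0,0]
  yaw: [-1,-1,-1,-1,-1,-1,-1,-1,-1,-1]
  jaw: [-1,-1,-1,-1,-1,-1,-1,-1,-1,-1]

```text
time_s: 23.3
ee_pos: [559.4, 73.5, 277.6]
orientation: [180.0, 0.0, 172.5]
wrist_force: [-0.1, -0.7, 0.4]
gripper_width: 85.2
```

Emit:
drive_tool:
  travel:
    - [0,0,0]
    - [0,0,0]
    - [0,0,0]
    - [0,0,0]
    - [0,0,0]
    - [0,0,0]
    - [0,0,0]
    - [0,0,0]
    - [0,0,0]
    - [0,0,0]
  yaw: [-1,-1,-1,-1,-1,-1,-1,-1,-1,-1]
  jaw: [-1,-1,-1,-1,-1,-1,-1,-1,-1,-1]

```text
time_s: 24.55
ee_pos: [559.3, 73.5, 277.5]
orientation: [-180.0, 0.0, -147.5]
wrist_force: [-0.7, -0.1, 0.8]
gripper_width: 85.5
```

Emit:
drive_tool:
  travel:
    - [0,0,0]
    - [0,0,0]
    - [0,0,0]
    - [0,0,0]
    - [0,0,0]
    - [0,0,0]
    - [0,0,0]
    - [0,0,0]
    - [0,0,0]
    - [0,0,0]
  yaw: [-1,-1,-1,-1,-1,-1,-1,-1,-1,-1]
  jaw: [-1,-1,-1,-1,-1,-1,-1,-1,-1,-1]

```text
time_s: 25.8
ee_pos: [559.4, 73.5, 277.5]
orientation: [-180.0, 0.0, -107.5]
wrist_force: [0.6, 0.2, 0.4]
gripper_width: 85.5
```

Emit:
drive_tool:
  travel:
    - [0,0,0]
    - [0,0,0]
    - [0,0,0]
    - [0,0,0]
    - [0,0,0]
    - [0,0,0]
    - [0,0,0]
    - [0,0,0]
    - [0,0,0]
    - [0,0,0]
  yaw: [-1,-1,-1,0,0,0,0,0,0,0]
  jaw: [-1,-1,-1,-1,-1,-1,-1,-1,-1,-1]

```text
time_s: 27.05
ee_pos: [559.2, 73.5, 276.9]
orientation: [180.0, 0.0, -95.6]
wrist_force: [-0.7, -0.7, 0.2]
gripper_width: 85.4
```

```bash
python3 - <<'E'
from h import *
s,a=shot('wrist','d2.png');print(s['time_s'],s['ee_pos'],s['orientation'],s['q'].round(1));np.save('d2.npy',wT(s))
E
```

```text
27.05 [559.19824783  73.46570614 276.90564582] [ 1.79998741e+02  7.39367573e-04 -9.55935058e+01] [  7.5  13.5  -4.9  71.6   0.  -76.9]
```

View pics/d2.png

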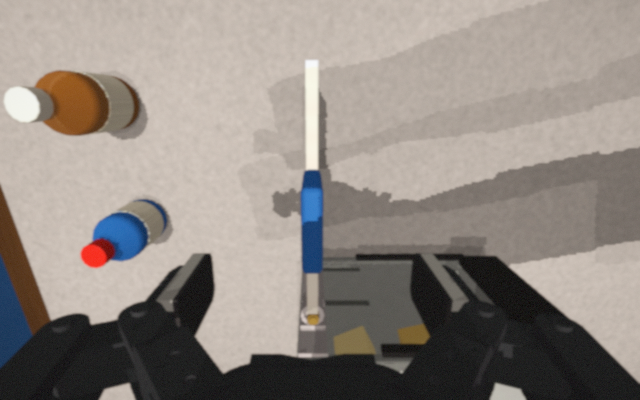

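Emit:
drive_tool:
  travel:
    - [0,0,0.06]
    - [0,0,0.08]
    - [0,0,0.08]
    - [0,0,0.05]
    - [0,0,0.03]
    - [0,0,0]
    - [0,0,0]
    - [0,0,0]
    - [0,0,0]
    - [0,0,0]
  yaw: [0,0,0,0,0,0,0,0,0,0]
  jaw: [-1,-1,-1,-1,-1,-1,1,1,1,1]
  grip_force: 30

```text
time_s: 28.35
ee_pos: [559.3, 73.5, 217.1]
orientation: [-180.0, 0.0, -95.6]
wrist_force: [0.3, 0.1, 0.5]
gripper_width: 11.9
```

Emit:
drive_tool:
  travel:
    - [0,0,0]
    - [0,0,0]
    - [0,0,0]
    - [0,0,0]
    - [0,0,0]
    - [0,0,0]
    - [0,0,0]
    - [0,0,0]
    - [0,0,0]
    - [0,0,0]
  yaw: [0,0,0,0,0,0,0,0,0,0]
  jaw: [1,1,1,1,1,1,1,1,1,1]

```text
time_s: 29.6
ee_pos: [559.2, 73.5, 216.9]
orientation: [180.0, -0.0, -95.6]
wrist_force: [0.0, -0.9, 0.4]
gripper_width: 11.6
```

Emit:
drive_tool:
  travel:
    - [-0.0002,0.0137,0]
    - [-0.0007,0.0274,0]
    - [-0.0007,0.0274,0]
    - [-0.0007,0.0274,0]
    - [-0.0007,0.0274,0]
    - [-0.0007,0.0274,0]
    - [-0.0007,0.0274,0]
    - [-0.0007,0.0274,0]
    - [-0.0007,0.0274,0]
    - [-0.0002,0.0137,0]
  yaw: [0.375,0.75,0.75,0.75,0.75,0.75,0.75,0.75,0.75,0.375]
  jaw: [1,1,1,1,1,1,1,1,1,1]

```text
time_s: 30.85
ee_pos: [512.5, 89.5, 216.9]
orientation: [180.0, -0.0, -122.7]
wrist_force: [-2.5, 0.0, 1.3]
gripper_width: 11.7
```

```bash
python3 - <<'E'
from h import *
s=status.sense();p=s['ee_pos'];a=np.radians(s['orientation'][2]);print(p,s['orientation'],s['wrist_force'],s['moment'],p[:2]-104.8*np.array([np.cos(a),np.sin(a)]))
E
```

```text
[512.46716751  89.45894537 216.91252635] [ 1.79991211e+02 -2.17988849e-02 -1.22659877e+02] [-2.46162322  0.04626919  1.31915936] [-0.15667802  0.30878004  0.17699184] [569.02258084 177.68890187]
```

Emit:
drive_tool:
  travel:
    - [-0.0002,0.0137,0]
    - [-0.0007,0.0274,0]
    - [-0.0007,0.0274,0]
    - [-0.0007,0.0274,0]
    - [-0.0007,0.0274,0]
    - [-0.0007,0.0274,0]
    - [-0.0007,0.0274,0]
    - [-0.0007,0.0274,0]
    - [-0.0007,0.0274,0]
    - [-0.0002,0.0137,0]
  yaw: [0.375,0.75,0.75,0.75,0.75,0.75,0.75,0.75,0.75,0.375]
  jaw: [1,1,1,1,1,1,1,1,1,1]

```text
time_s: 32.1
ee_pos: [478.4, 124.7, 216.8]
orientation: [180.0, -0.1, -149.6]
wrist_force: [-2.6, -0.8, 2.4]
gripper_width: 11.3
```

```bash
python3 - <<'E'
from h import *
s=status.sense();p=s['ee_pos'];a=np.radians(s['orientation'][2]);print(p,s['orientation'],s['wrist_force'],s['moment'],p[:2]-104.8*np.array([np.cos(a),np.sin(a)]),s['q'].round(1))
E
```

```text
[478.38872963 124.73346498 216.80599304] [ 1.79976499e+02 -5.83154930e-02 -1.49642623e+02] [-2.64181291 -0.76342182  2.35082916] [-0.20662558  0.8773335   0.13821502] [568.81958858 177.69854546] [ 14.6   7.6 -20.   62.5   0.  -15.7]
```

Emit:
drive_tool:
  travel:
    - [-0.0002,0.0137,0]
    - [-0.0007,0.0274,0]
    - [-0.0007,0.0274,0]
    - [-0.0007,0.0274,0]
    - [-0.0007,0.0274,0]
    - [-0.0007,0.0274,0]
    - [-0.0007,0.0274,0]
    - [-0.0007,0.0274,0]
    - [-0.0005,0.0228,0]
    - [-0.0002,0.0137,0]
  yaw: [0.375,0.75,0.75,0.75,0.75,0.75,0.75,0.75,0.625,0.375]
  jaw: [1,1,1,1,1,1,1,1,1,1]

```text
time_s: 33.35
ee_pos: [463.9, 170.9, 216.7]
orientation: [179.9, -0.1, -176.2]
wrist_force: [-4.7, 0.1, 4.3]
gripper_width: 11.5
```

```bash
python3 - <<'E'
from h import *
s,im=shot('wrist','e1.png');T=wT(s);np.save('e1.npy',T);p=s['ee_pos'];a=np.radians(s['orientation'][2]);print(p,s['orientation'],s['wrist_force'],s['moment'],p[:2]-104.8*np.array([np.cos(a),np.sin(a)]),s['q'].round(1))
E
```

```text
[463.89085576 170.92532041 216.71863933] [ 1.79944487e+02 -1.16076110e-01 -1.76159654e+02] [-4.65284113  0.10108641  4.30089665] [0.06483414 1.45193894 0.09886415] [568.45553286 177.94445871] [ 20.2   7.6 -19.9  62.5   0.1  16.3]
```

View pics/e1.png

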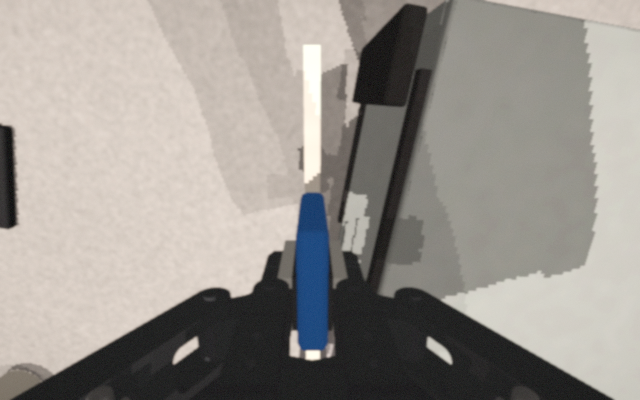

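Emit:
drive_tool:
  travel:
    - [0.003,0,-0.001]
    - [0.002,0,-0.0015]
    - [0,0,0]
    - [0,0,0]
    - [0,0,0]
    - [0,0,0]
    - [0,0,0]
    - [0,0,0]
    - [0,0,0]
    - [0,0,0]
  yaw: [0,0,0,0,0,0,0,0,0,0]
  jaw: [1,1,1,1,1,1,1,1,1,1]

```text
time_s: 34.65
ee_pos: [463.9, 170.5, 217.4]
orientation: [180.0, -0.0, -176.1]
wrist_force: [-2.6, 2.4, 1.2]
gripper_width: 11.7
```

```bash
python3 - <<'E'
from h import *
s=status.sense();p=s['ee_pos'];a=np.radians(s['orientation'][2]);print(p,s['orientation'],s['wrist_force'],s['moment'],p[:2]-104.8*np.array([np.cos(a),np.sin(a)]),s['q'].round(1))
im=cv2.imread('pics/e1.png');T=np.load('e1.npy')
# box front roof edge & stop: right view; roof left corner and stop
cv2.imwrite('pics/e1z.png',cv2.resize(im[0:200,290:460],None,fx=4,fy=3,interpolation=cv2.INTER_CUBIC))
E
```

```text
[463.89112105 170.47125706 217.38976253] [ 1.79993699e+02 -3.52891135e-03 -1.76085602e+02] [-2.64532785  2.3992684   1.23765981] [0.51094527 1.06056516 0.28640991] [568.4466389  177.62553468] [ 20.2   7.5 -20.   62.5   0.   16.3]
```

View pics/e1z.png

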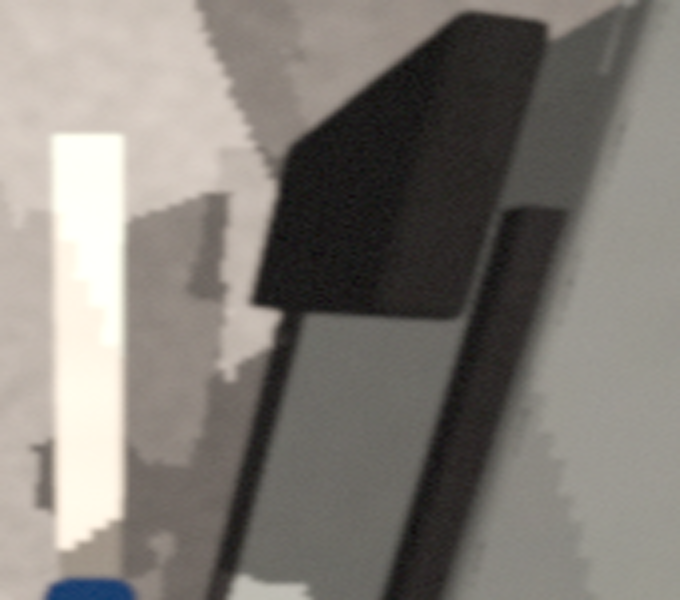

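```bash
python3 - <<'E'
from h import *
T=np.load('e1.npy')
f=lambda p,q,z:(lambda a,b:(a.round(1),b.round(1),np.degrees(np.arctan2(b[1]-a[1],b[0]-a[0]))))(onz('wrist',*p,z,T),onz('wrist',*q,z,T))
c=lambda x,y:(290+x/4,y/3)
print('roof',f(c(648,10),c(445,590),185))
print('stop top front? edge',f(c(460,12),c(375,312),165), 'back',f(c(547,25),c(462,315),165))
print('stop bottom front',f(c(288,155),c(255,303),20))
print('door edges',f(c(52,135),c(55,540),178),f(c(125,135),c(120,520),178))
E
```

```text
roof (array([350.1, 221.4, 185. ]), array([435.4, 212.1, 185. ]), np.float64(-6.210377990591155))
stop top front? edge (array([346.5, 206.4, 165. ]), array([392.4, 202.1, 165. ]), np.float64(-5.273366473631567)) back (array([347.6, 216.9, 165. ]), array([392.2, 213.3, 165. ]), np.float64(-4.66750940441075))
stop bottom front (array([348.7, 207.1,  20. ]), array([391.2, 204.1,  20. ]), np.float64(-4.073554958526308))
door edges (array([369.4, 159.7, 178. ]), array([431.9, 163.8, 178. ]), np.float64(3.7549459108679915)) (array([368.8, 167.9, 178. ]), array([427.9, 171.7, 178. ]), np.float64(3.6791405762966223))
```

Emit:
drive_tool:
  travel:
    - [0.002,0.0091,0]
    - [0.001,0.0091,0]
    - [-0.0001,0.0091,0]
    - [-0.0001,0.0091,0]
    - [-0.0001,0.0091,0]
    - [-0.0001,0.0091,0]
    - [-0.0001,0.0091,0]
    - [-0.0001,0.0091,0]
    - [0,0,0]
    - [0,0,0]
  yaw: [0.25,0.25,0.25,0.25,0.25,0.25,0.25,0.25,0,0]
  jaw: [1,1,1,1,1,1,1,1,1,1]

```text
time_s: 35.9
ee_pos: [463.4, 185.0, 217.5]
orientation: [180.0, 0.0, 175.9]
wrist_force: [-1.9, 3.9, -0.4]
gripper_width: 11.3
```

```bash
python3 - <<'E'
from h import *
s,im=shot('wrist','e2.png');T=wT(s);np.save('e2.npy',T);p=s['ee_pos'];a=np.radians(s['orientation'][2]);print(s['time_s'],p,s['orientation'],s['wrist_force'],s['moment'],p[:2]-104.8*np.array([np.cos(a),np.sin(a)]))
cv2.imwrite('pics/e2z.png',cv2.resize(im[0:200,270:440],None,fx=4,fy=3,interpolation=cv2.INTER_CUBIC))
E
```

```text
35.9 [463.42622092 185.04396504 217.4509091 ] [1.79982751e+02 9.01913093e-03 1.75918497e+02] [-1.86820254  3.86598879 -0.38820223] [0.86728745 0.49546469 0.31623072] [567.96042844 177.58477875]
```

View pics/e2z.png

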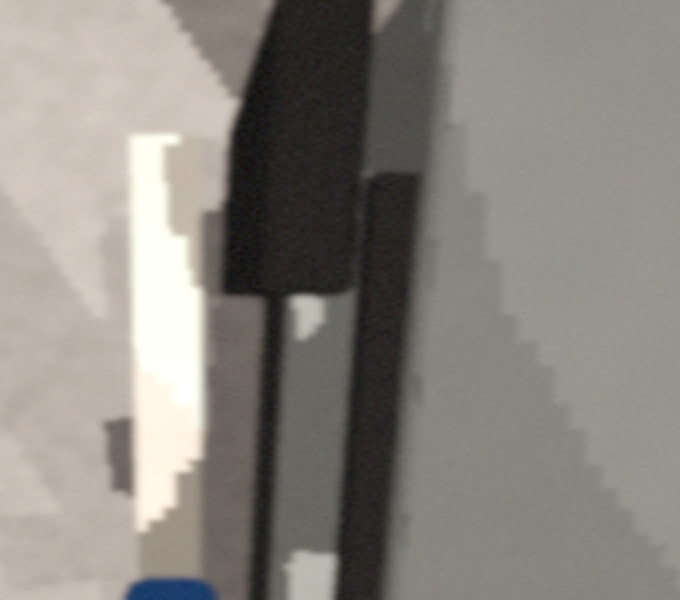

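Emit:
drive_tool:
  travel:
    - [0.002,0.005,0]
    - [0,0.0046,0]
    - [0,0.0046,0]
    - [0,0.0046,0]
    - [0,0,0]
    - [0,0,0]
    - [0,0,0]
    - [0,0,0]
    - [0,0,0]
    - [0,0,0]
  yaw: [0,0.125,0.125,0.125,0,0,0,0,0,0]
  jaw: [1,1,1,1,1,1,1,1,1,1]

```text
time_s: 37.2
ee_pos: [463.4, 188.6, 217.4]
orientation: [-180.0, 0.0, 174.4]
wrist_force: [1.2, 1.7, -0.5]
gripper_width: 12.0
```

```bash
python3 - <<'E'
from h import *
s,im=shot('wrist','e3.png');T=wT(s);np.save('e3.npy',T);p=s['ee_pos'];a=np.radians(s['orientation'][2]);print(s['time_s'],p,s['orientation'],s['wrist_force'],s['moment'],p[:2]-104.8*np.array([np.cos(a),np.sin(a)]))
cv2.imwrite('pics/e3z.png',cv2.resize(im[0:200,270:440],None,fx=4,fy=3,interpolation=cv2.INTER_CUBIC))
E
```

```text
37.2 [463.36475561 188.63413995 217.41093042] [-1.79991721e+02  1.63330205e-02  1.74401408e+02] [ 1.2084074   1.69633614 -0.49462689] [ 0.1245885  -0.16927994  0.13135564] [567.6648384  178.41001508]
```

View pics/e3z.png

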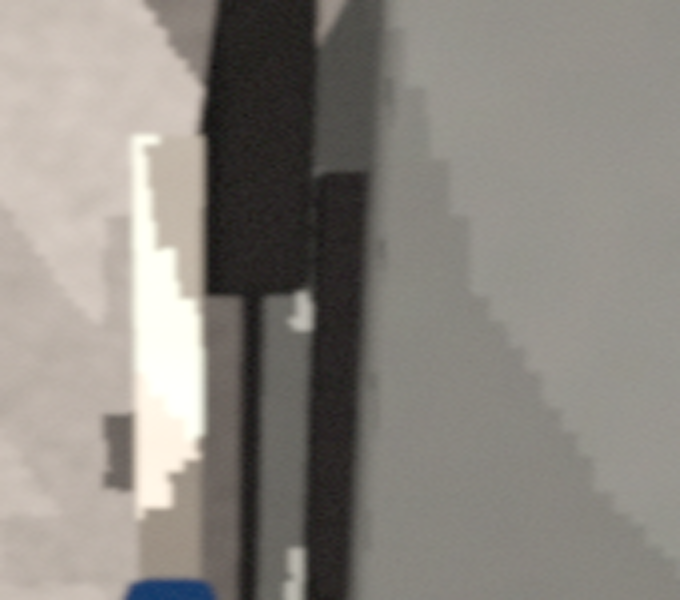

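Emit:
drive_tool:
  travel:
    - [0,0.0046,0]
    - [0,0.0046,0]
    - [0,0,0]
    - [0,0,0]
    - [0,0,0]
    - [0,0,0]
    - [0,0,0]
    - [0,0,0]
    - [0,0,0]
    - [0,0,0]
  yaw: [0.125,0.125,0,0,0,0,0,0,0,0]
  jaw: [1,1,1,1,1,1,1,1,1,1]

```text
time_s: 38.5
ee_pos: [463.4, 190.5, 217.4]
orientation: [-180.0, 0.0, 173.4]
wrist_force: [2.2, -0.8, -0.4]
gripper_width: 11.5
```

```bash
python3 - <<'E'
from h import *
s,im=shot('wrist','e4.png');T=wT(s);np.save('e4.npy',T);p=s['ee_pos'];a=np.radians(s['orientation'][2]);print(s['time_s'],p,s['orientation'],s['wrist_force'],s['moment'],p[:2]-104.8*np.array([np.cos(a),np.sin(a)]))
cv2.imwrite('pics/e4z.png',cv2.resize(im[0:200,270:440],None,fx=4,fy=3,interpolation=cv2.INTER_CUBIC))
E
```

```text
38.5 [463.43693652 190.47439055 217.40405918] [-1.79991980e+02  5.78466568e-03  1.73405376e+02] [ 2.20636846 -0.77338215 -0.38469465] [-0.32738239 -0.30330447  0.26627851] [567.54353215 178.43874576]
```

View pics/e4z.png

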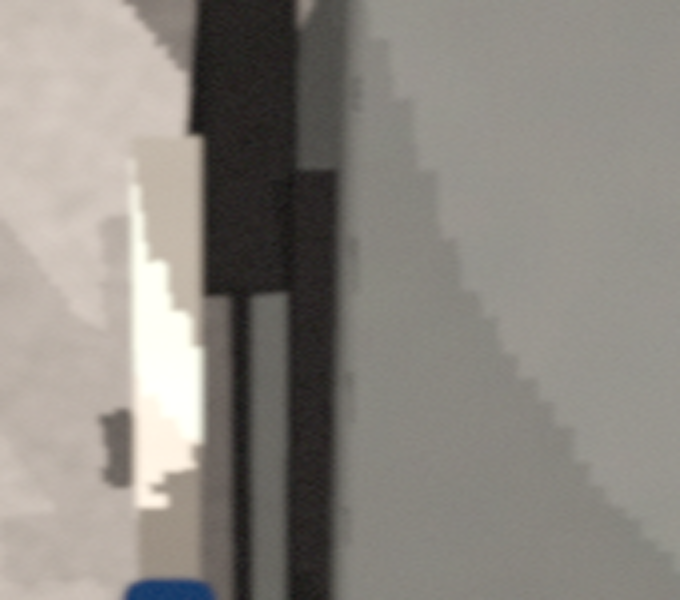

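```bash
python3 - <<'E'
from h import *
for nm in ('e3','e4'):
    im=cv2.imread(f'pics/{nm}.png');T=np.load(nm+'.npy');g=cv2.GaussianBlur(cv2.cvtColor(im,cv2.COLOR_BGR2GRAY),(3,3),0).astype(float)
    def edge(rows,a,b,sgn,z):
        P=np.array([(a+np.argmax(sgn*np.diff(g[v,a:b]))+.5,v) for v in rows],np.float32)
        W=np.array([onz('wrist',u,v,z,T)[:2] for u,v in P],np.float32)
        l=cv2.fitLine(W,cv2.DIST_WELSCH,0,1,.01).ravel(); ang=np.degrees(np.arctan2(l[1],l[0])); ang=(ang+90)%180-90
        return ang.round(2),(l[3]+(390-l[2])*l[1]/l[0]).round(1)
    x0=355 if nm=='e4' else 363
    print(nm,'roof',edge(range(62,195,2),x0-8,x0+6,1,185),'door left',edge(range(55,120,2),296,308,1,179),'door right',edge(range(48,98,2),316,326,-1,179))
E
```

```text
e3 roof (np.float32(-5.29), np.float32(217.1)) door left (np.float32(-6.06), np.float32(190.6)) door right (np.float32(-5.18), np.float32(199.0))
e4 roof (np.float32(-5.57), np.float32(217.2)) door left (np.float32(-5.75), np.float32(193.6)) door right (np.float32(-6.18), np.float32(202.2))
```

Emit:
drive_tool:
  travel:
    - [0.001,0,0]
    - [0,0,0]
    - [0,0,0]
    - [0,0,0]
    - [0,0,0]
    - [0,0,0]
    - [0,0,-0.05]
    - [0,0,-0.1]
    - [0,0,-0.1]
    - [0,0,-0.1]
  yaw: [0,0,0,0,0,0,0,0,0,0]
  jaw: [1,-0.4,-0.4,-0.4,-0.4,-0.4,-0.4,-0.4,-0.4,-0.4]

```text
time_s: 39.8
ee_pos: [463.3, 190.6, 288.8]
orientation: [180.0, 0.0, 173.4]
wrist_force: [0.6, -0.1, 0.2]
gripper_width: 59.9
```

Emit:
drive_tool:
  travel:
    - [0,0,-0.1]
    - [0,0,-0.1]
    - [0,0,-0.05]
    - [0,0,0]
    - [0,0,0]
    - [0,0,0]
    - [0,0,0]
    - [0,0,0]
    - [0,0,0]
    - [0,0,0]
  yaw: [0,0,0,0,0,0,0,0,0,0]
  jaw: [-0.4,-0.4,-0.4,-0.4,-0.4,-0.4,-0.4,-0.4,-0.4,-0.4]

```text
time_s: 41.05
ee_pos: [463.2, 190.6, 337.4]
orientation: [180.0, 0.0, 173.4]
wrist_force: [-0.2, -0.7, -0.1]
gripper_width: 59.5
```

```bash
python3 - <<'E'
from h import *
s,im=shot('wrist','f1.png');np.save('f1.npy',wT(s));print(s['time_s'],s['ee_pos'],s['orientation'],s['wrist_force'])
_,a=shot('scene','f1s.png');cv2.imwrite('pics/f1sz.png',cv2.resize(a[130:230,330:460],None,fx=6,fy=6,interpolation=cv2.INTER_CUBIC))
_,a=shot('side','f1d.png');cv2.imwrite('pics/f1dz.png',cv2.resize(a[85:205,215:335],None,fx=5,fy=5,interpolation=cv2.INTER_CUBIC))
E
```

```text
41.05 [463.21325457 190.560391   337.41958713] [1.79999156e+02 1.86120886e-03 1.73408378e+02] [-0.20066361 -0.68254515 -0.05387299]
```

View pics/f1.png

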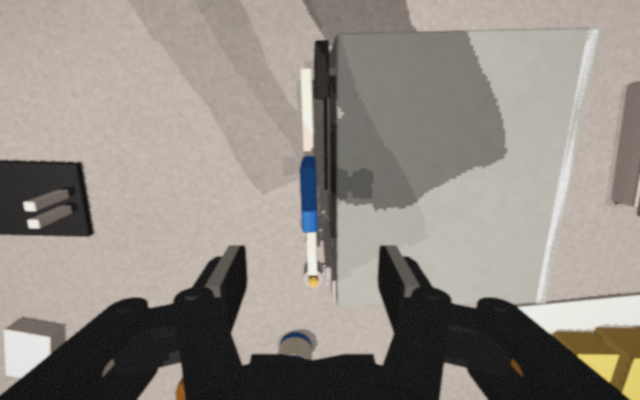

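View pics/f1sz.png

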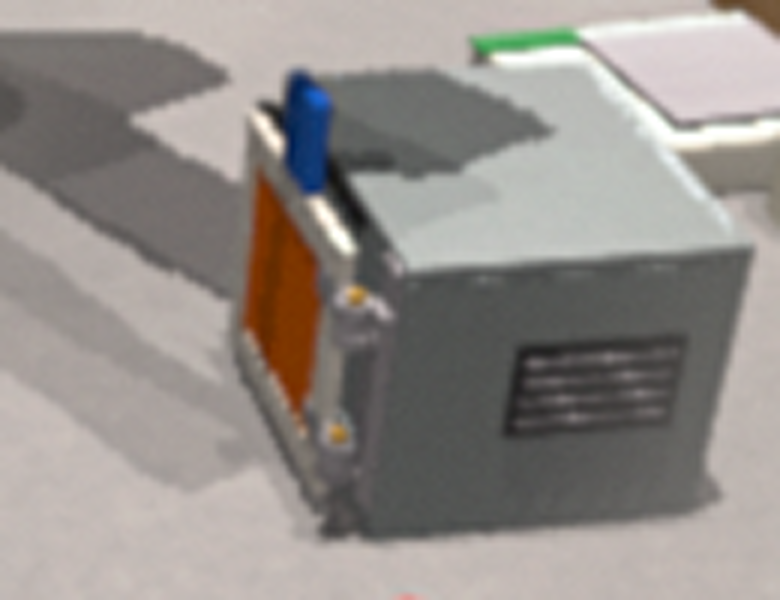

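View pics/f1dz.png

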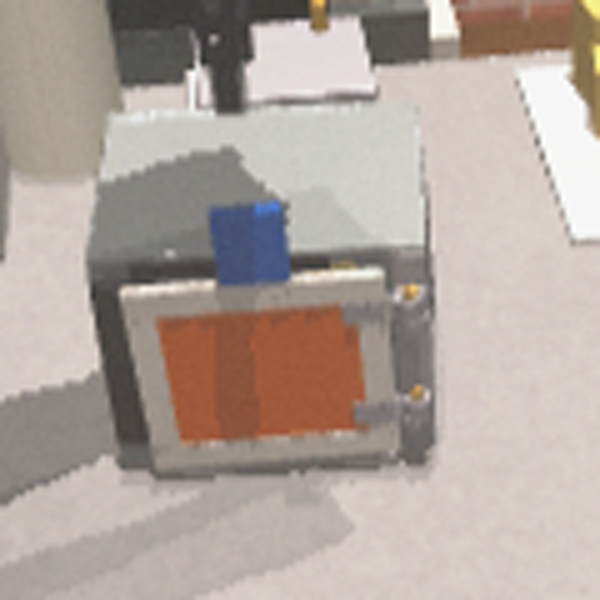

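```bash
python3 - <<'E'
from h import *
im=cv2.imread('pics/f1.png');T=np.load('f1.npy')
cv2.imwrite('pics/f1z.png',cv2.resize(im[30:300,285:355],None,fx=6,fy=2.1,interpolation=cv2.INTER_CUBIC))
g=cv2.GaussianBlur(cv2.cvtColor(im,cv2.COLOR_BGR2GRAY),(3,3),0).astype(float)
def edge(rows,a,b,sgn,z):
    P=np.array([(a+np.argmax(sgn*np.diff(g[v,a:b]))+.5,v) for v in rows],np.float32)
    W=np.array([onz('wrist',u,v,z,T)[:2] for u,v in P],np.float32)
    l=cv2.fitLine(W,cv2.DIST_WELSCH,0,1,.01).ravel(); ang=(np.degrees(np.arctan2(l[1],l[0]))+90)%180-90
    return P[[0,len(P)//2,-1]].tolist(),round(float(ang),2),[round(float(l[3]+(x-l[2])*l[1]/l[0]),1) for x in (390,550)]
print('roof',edge(range(45,295,4),328,345,1,185))
print('door L',edge(list(range(72,148,3))+list(range(240,270,3)),295,312,1,179))
print('door R',edge(list(range(72,148,3))+list(range(240,270,3)),308,320,-1,179))
E
```

```text
roof ([[328.5, 45.0], [335.5, 169.0], [337.5, 293.0]], -5.07, [217.0, 202.8])
door L ([[300.5, 72.0], [302.5, 126.0], [307.5, 267.0]], -4.87, [189.1, 175.5])
door R ([[313.5, 72.0], [312.5, 126.0], [316.5, 267.0]], -5.12, [198.0, 183.7])
```

View pics/f1z.png

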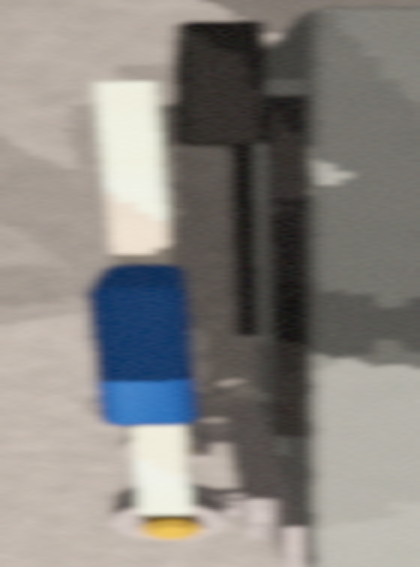

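Emit:
drive_tool:
  travel:
    - [0,0,0.08]
    - [0,0,0.12]
    - [0,0,0.12]
    - [0,0,0.12]
    - [0,0,0.08]
    - [0,0,0.04]
    - [0,0.03,0]
    - [0,0.03,0]
    - [0,0.01,0]
    - [0,0,0]
  yaw: [-0.35,0,0,0,0,0,0,0,0,0]
  jaw: [-0.4,-0.4,-0.4,-0.4,-0.4,-0.4,-0.4,-0.4,-0.4,-0.4]

```text
time_s: 42.45
ee_pos: [464.7, 204.9, 225.8]
orientation: [180.0, 0.0, 174.8]
wrist_force: [-0.2, 1.1, -0.7]
gripper_width: 59.9
```

Emit:
drive_tool:
  travel:
    - [0,0.004,0]
    - [0,0.004,0]
    - [0,0.004,0]
    - [0,0.004,0]
    - [0,0.004,0]
    - [0,0,0]
    - [0,0,0]
    - [0,0,0]
    - [0,0,0]
    - [0,0,0]
  yaw: [0,0,0,0,0,0,0,0,0,0]
  jaw: [-0.4,-0.4,-0.4,-0.4,-0.4,-0.4,-0.4,-0.4,-0.4,-0.4]

```text
time_s: 43.7
ee_pos: [464.8, 208.5, 225.4]
orientation: [180.0, -0.0, 174.8]
wrist_force: [-0.3, -0.2, -0.1]
gripper_width: 60.0
```

Emit:
drive_tool:
  travel:
    - [0,0.003,0]
    - [0,0.003,0]
    - [0,0.003,0]
    - [0,0.003,0]
    - [0,0.003,0]
    - [0,0,0]
    - [0,0,0]
    - [0,0,0]
    - [0,0,0]
    - [0,0,0]
  yaw: [0,0,0,0,0,0,0,0,0,0]
  jaw: [-0.4,-0.4,-0.4,-0.4,-0.4,-0.4,-0.4,-0.4,-0.4,-0.4]

```text
time_s: 44.95
ee_pos: [465.1, 211.5, 225.4]
orientation: [180.0, -0.0, 174.8]
wrist_force: [1.2, -0.8, -0.2]
gripper_width: 59.9
```

```bash
python3 - <<'E'
from h import *
s,im=shot('wrist','g1.png');print(s['time_s'],s['ee_pos'],s['wrist_force'],s['moment'])
E
```

```text
44.95 [465.1053632  211.47138462 225.39963636] [ 1.1915903  -0.84602568 -0.16689248] [-0.06135409  0.01908964 -0.05538179]
```

View pics/g1.png

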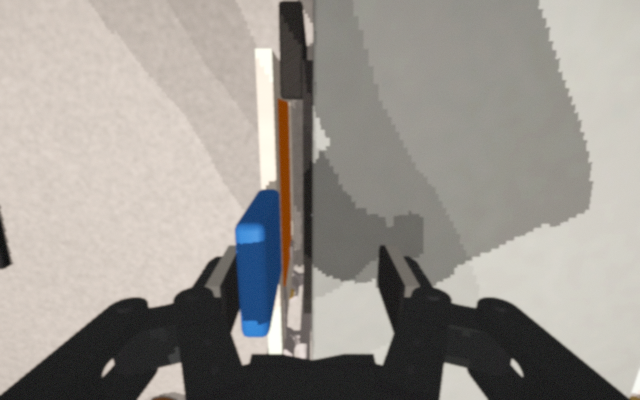

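Emit:
drive_tool:
  travel:
    - [0,0.0025,0]
    - [0,0.0025,0]
    - [0,0.0025,0]
    - [0,0.0025,0]
    - [0,0,0]
    - [0,0,0]
    - [0,0,0]
    - [0,0,0]
    - [0,0,0]
    - [0,0,0]
  yaw: [0,0,0,0,0,0,0,0,0,0]
  jaw: [-0.4,-0.4,-0.4,-0.4,-0.4,-0.4,-0.4,-0.4,-0.4,-0.4]

```text
time_s: 46.25
ee_pos: [465.3, 213.5, 225.4]
orientation: [-180.0, 0.0, 174.8]
wrist_force: [0.9, -0.1, -0.2]
gripper_width: 59.8
```

```bash
python3 - <<'E'
from h import *
s,im=shot('wrist','g2.png');print(s['time_s'],s['ee_pos'],s['wrist_force'],s['moment'])
a=cv2.imread('pics/g1.png');cv2.imwrite('pics/g2z.png',np.hstack([cv2.resize(x[0:140,230:330],None,fx=4,fy=4,interpolation=cv2.INTER_CUBIC) for x in(a,im)]))
E
```

```text
46.25 [465.30446087 213.46145366 225.42109443] [ 0.85962335 -0.13967422 -0.23219507] [-0.01953314  0.00217137 -0.04481935]
```

View pics/g2z.png

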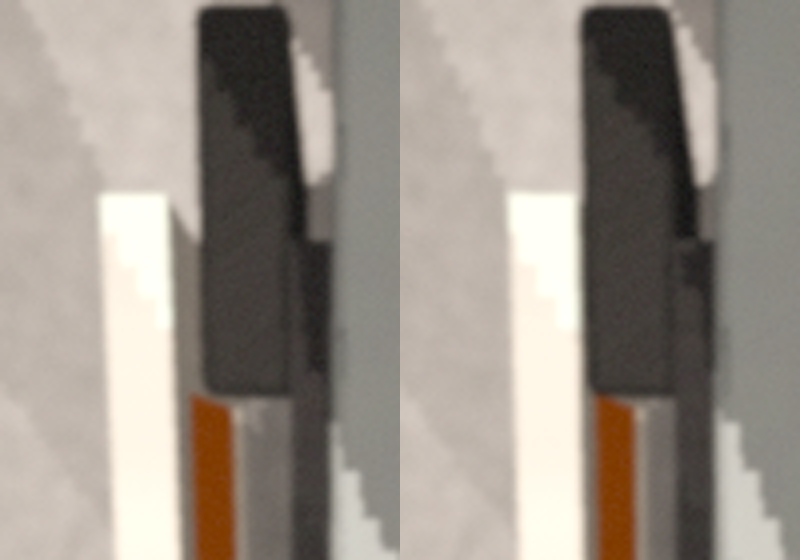

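Emit:
drive_tool:
  travel:
    - [0,0.0025,0]
    - [0,0.0025,0]
    - [0,0,0]
    - [0,0,0]
    - [0,0,0]
    - [0,0,0]
    - [0,0,0]
    - [0,0,0]
    - [0,0,0]
    - [0,0,0]
  yaw: [0,0,0,0,0,0,0,0,0,0]
  jaw: [-0.4,-0.4,-0.4,-0.4,-0.4,-0.4,-0.4,-0.4,-0.4,-0.4]

```text
time_s: 47.55
ee_pos: [465.3, 214.5, 225.4]
orientation: [-180.0, -0.0, 174.8]
wrist_force: [-1.7, -1.1, -0.8]
gripper_width: 59.8
```

```bash
python3 - <<'E'
from h import *
for i in range(3):
    s,im=shot('wrist',f'g3{i}.png');print(s['time_s'],s['ee_pos'],s['wrist_force'],s['moment'])
E
```

```text
47.55 [465.34057    214.46288575 225.38543266] [-1.69955736 -1.11507783 -0.82804816] [-0.26476264  0.14475763 -0.09498039]
47.6 [465.35061244 214.47313579 225.38733213] [-0.53260864 -1.61864444  1.38930736] [-0.27742011  0.12699767 -0.0266906 ]
47.65 [465.33479507 214.46195033 225.39745616] [-0.61392443 -1.29582336  0.60933344] [-0.2921037   0.14997527 -0.04615351]
```

Emit:
drive_tool:
  travel:
    - [0,-0.001,0]
    - [0,-0.001,0]
    - [0,-0.001,0]
    - [0,-0.001,0]
    - [0,-0.001,0]
    - [0,-0.001,0]
    - [0,-0.001,0]
    - [0,-0.001,0]
    - [0,-0.0015,0]
    - [0,-0.0015,0]
  yaw: [0,0,0,0,0,0,0,0,0,0]
  jaw: [-0.4,-0.4,-0.4,-0.4,-0.4,-0.4,-0.4,-0.4,-0.4,-0.4]

```text
time_s: 48.95
ee_pos: [465.2, 212.2, 225.4]
orientation: [-180.0, -0.0, 174.8]
wrist_force: [0.4, 0.6, -0.7]
gripper_width: 59.9
```

Emit:
drive_tool:
  travel:
    - [0,-0.003,0]
    - [0,-0.007,0]
    - [0,-0.02,0]
    - [0,-0.03,0]
    - [0,-0.03,0]
    - [0,-0.02,0]
    - [0,0,0]
    - [0,0,-0.05]
    - [0,0,-0.1]
    - [0,0,-0.15]
  yaw: [0,0,0,0,0,0,0,0,0,0]
  jaw: [-0.4,-0.4,-0.4,-0.4,-0.4,-0.4,-0.4,-0.4,-0.4,-0.4]

```text
time_s: 50.2
ee_pos: [462.8, 190.4, 286.0]
orientation: [-180.0, -0.1, 174.8]
wrist_force: [0.1, -0.1, 0.4]
gripper_width: 59.6
```

Emit:
drive_tool:
  travel:
    - [0,0,-0.15]
    - [0,0,-0.1]
    - [0,0,0]
    - [0,0,0]
    - [0,0,0]
    - [0,0,0]
    - [0,0,0]
    - [0,0,0]
    - [0,0,0]
    - [0,0,0]
  yaw: [0,0,0,0,0,0,0,0,0,0]
  jaw: [-0.4,-0.4,-0.4,-0.4,-0.4,-0.4,-0.4,-0.4,-0.4,-0.4]

```text
time_s: 51.45
ee_pos: [463.2, 190.4, 335.4]
orientation: [180.0, 0.0, 174.8]
wrist_force: [0.2, 0.1, 1.1]
gripper_width: 60.0
```

```bash
python3 - <<'E'
from h import *
s,im=shot('wrist','k1.png');T=wT(s);np.save('k1.npy',T);print(s['time_s'],s['ee_pos'],s['orientation'],s['wrist_force'])
a=cv2.imread('pics/f1.png');cv2.imwrite('pics/k1z.png',np.hstack([cv2.resize(x[30:160,285:360],None,fx=5,fy=4,interpolation=cv2.INTER_CUBIC) for x in(a,im)]))
_,b=shot('side','k1d.png');_,c=shot('scene','k1s.png')
cv2.imwrite('pics/k1sz.png',cv2.resize(c[130:230,330:460],None,fx=6,fy=6,interpolation=cv2.INTER_CUBIC))
E
```

```text
51.45 [463.19619837 190.36253794 335.4400312 ] [1.79999001e+02 5.79183473e-03 1.74811333e+02] [0.20581761 0.12777812 1.07006748]
```

View pics/k1z.png

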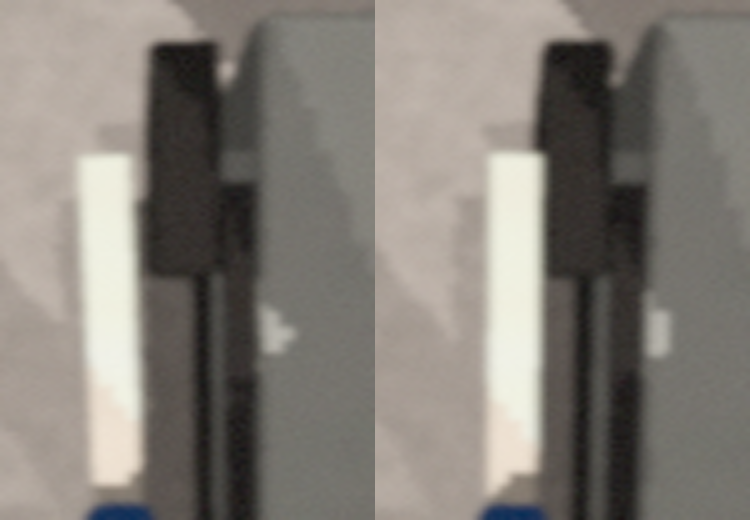

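View pics/k1s.png

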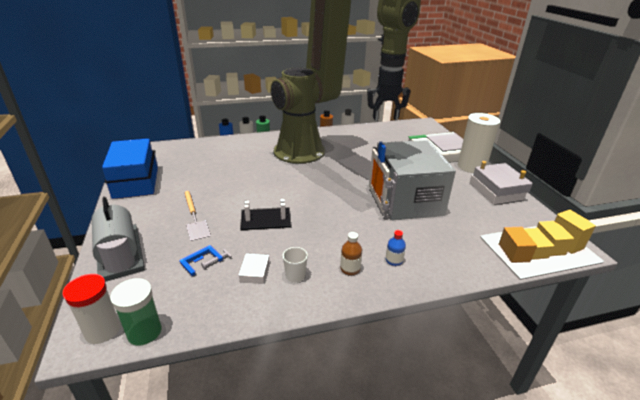

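View pics/k1sz.png

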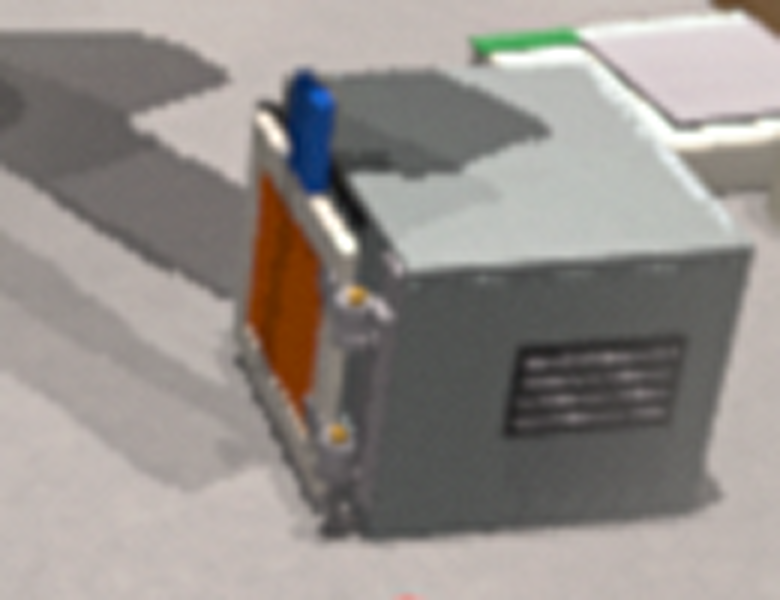

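The wrist view shows the door's free end touching the rubber stop: panel edge at about (318, 80), with no gap left. The scene view shows both brass tips standing up in their knuckles, at about (389, 179) and (386, 202). The bystanders look to be where they started. Handing in.

```bash
python3 - <<'E'
from h import *
a=cv2.imread('pics/scene0.png').astype(int);c=cv2.imread('pics/k1s.png').astype(int)
d=np.abs(a-c).max(2); print('bystander diff',{k:float(d[y0:y1,x0:x1].mean().round(1)) for k,(x0,x1,y0,y1) in dict(resin=(338,365,230,276),hard=(384,408,228,268),cup=(280,310,245,284),mould=(238,272,252,284),clamp=(178,232,244,276),spat=(184,212,188,240)).items()})
print(env.close_job())
E
```

```text
bystander diff {'resin': 2.3, 'hard': 2.3, 'cup': 1.9, 'mould': 1.4, 'clamp': 2.3, 'spat': 2.5}
the job is handed in; nothing more can be done
None
```

The door is hung on both hinge pins and shut against the rubber stop, and the job was handed in at about 51.6 s.

- **Hanging:** I lifted the door by the blue tab and lined the upper knuckle up with its pin in the wrist camera. I then lowered it while standing open. It seated at the expected height (TCP about 217 mm), carrying about 5–6 N. Every force reading I took stayed under 7 N, though I only read it at the end of each move.
- **Regrip:** I let go of the hung door once while it stood open and turned the gripper half round. Otherwise the wrist's range would have stopped it about 30° short of shut.
- **Swinging shut:** After the first release the door rested a few millimetres off the stop. I pushed the tab with one open finger until the stop pushed back with about 1.3 N, then backed off slowly.
- **Last checks:**
  - The panel edge sits against the stop with no gap in the wrist view.
  - Both brass tips stand up inside their knuckles.
  - The gripper is about 80 mm above the tab.
  - The picture areas around the bottles, cup, mould block, clamp and spatula changed only at noise level. The blocks inside the box are behind the shut door, so they were not checked at the end.
- **Disagreements:** Different views gave the box's angle as anywhere from -5° to -7°; I used about -5.2°. During the swing, the hinge line worked out from the arm's pose drifted about 2 mm from where I first measured it. Side forces at the pins rose to about 5 N, and I eased them off.

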